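# Strip the pressing die and lay out its parts

## Task

Take the pressing die apart from the top down and set each part, upright, in the middle of its own place: first the black-capped plunger on the round cork mat, then the brass spacer on the white tile, then the notched collar onto the keyed post, turned so that its notch takes the orange key and it drops fully down, and last the heavy dark base, set down gently, on the pan of the blue balance. Do not knock over the amber vial or the blue jar that stand among them.

Things in the scene. Friction and masses are not known exactly. Their poses are not given: they have to be found in the camera images.
- plunger: Top of the stack: plunger standing upright, 42 mm tall; steel shaft 26 mm diameter up to 28 mm height, black cap 30 mm diameter from 28 to 42 mm. About 0.16 kg. Origin at the centre of its underside, z up.
- spacer: Second in the stack, under the plunger: solid brass disc, 40 mm diameter, 20 mm thick, about 0.2 kg. Origin at the centre of its underside, z up.
- collar: Third in the stack, under the spacer: aluminium ring with flats, 56 mm across the flats, 20 mm thick, bore 31 mm diameter, about 0.11 kg. One notch, 14 mm wide, runs through the whole wall along its +x axis; its cheeks are marked orange. Opposite flats 15 mm wide face +-y and 30 degrees either side of it. Origin: the centre of its underside, z up.
- base: Bottom of the stack: solid dark steel disc, 66 mm diameter, 24 mm thick, about 0.6 kg. It lies on a flat square aluminium platen 100 mm wide and 12 mm thick. Origin at the centre of its underside, z up.
- mat: Place of the plunger: flat round cork mat, 60 mm diameter, 5 mm thick, fixed. Origin at the centre of its underside.
- tile: Place of the spacer: flat square white tile, 70 mm wide, 8 mm thick, fixed. Origin at the centre of its underside.
- stand: Place of the collar: fixed grey foot 76 mm square, 10 mm thick; central steel post 24 mm diameter, top 44 mm above the bench, last 6 mm tapered. Orange key, 8 mm wide, along the stand's +x to 19 mm from the axis, top 32 mm above the bench. Notch over key: the collar goes down onto the foot (10 mm up); else it stays up on the key. Origin: foot's underside, on the axis.
- balance_pan (a point): Place of the base: centre of the upper face of the round steel pan, 96 mm diameter, rigid, 42 mm above the bench, of a small fixed blue balance 116 mm square.
- amber_vial: Bystander: amber glass vial with black cap, 26 mm diameter, 50 mm tall, loose. Origin at the centre of its underside, z up.
- blue_jar: Bystander: small blue jar with white cap, 30 mm diameter, 45 mm tall, loose. Origin at the centre of its underside, z up.
Mind the look-alikes: they are no part of the job. What is shaped like the collar but purple or turquoise is not meant. What is shaped like the plunger but pink is not meant.

How it is judged:
By the outcome, as a careful person would: the job done as asked, in the order asked, and still so for the second after the job is handed in, with the robot touching nothing.
It also fails if it takes over 128 s, if anything falls off the work surface, if the arm or the gripper's body presses on something with over 40 N, if the wrist force passes 120 N, or if a joint passes its speed limit or range.

## Robot

A 6-joint arm with a two-finger parallel gripper is mounted at the origin on the work surface. World frame = base frame: x ahead of the robot, y to its left, z up, the work surface at z = 0. Lengths are in m, angles in rad, forces in N, time in s.
With the tool pointing down it reaches from about 0.25 to 0.725 m from the base axis. Payload 4 kg.
Tool frame: the origin (TCP) lies midway between the tips of the shut fingers; the grasp point (between the pads) lies grip_point_offset behind it (grip_point_offset is the distance from the TCP to the grasp point, in m); z points along the fingers, y is the line along which they close (so a half turn about z gives the same grasp; the last joint's range is limited). The gripper opens to 85 mm and grips with 20 to 120 N. Pads are 22 mm wide; open, the fingers measure 114 mm over their backs; the gripper's body (76 mm by 85 mm) begins 54 mm behind the grasp point. The pads swing forward as they close: fully open they stand 13 mm farther back than shut.
Start: joints at [-1.115, 0.241, 0.005, 1.335, 0, 1.571], TCP at [0.22, -0.449, 0.231] pointing down, gripper open.
Joint ranges: [-2.72, 2.72], [-1.05, 1.87], [-1.09, 1.28], [-1.99, 2.15], [-1.42, 1.44], [-3.14, 3.14]. Speed limits (rad/s): [2.79, 2.79, 3.14, 3.14, 3.14, 3.14].

## Interface

Orientations are given as a unit quaternion [x, y, z, w].
In Python, from workcell import * gives the robot as it stands. The module is installed in compiled form; this text tells all that it offers.
- The arm moves only by the tool arm_command, never from a script. Its arguments are lists of equal length, an entry for each row: "slide": the shift along the tool's x, y, z in cm, a list of three; "spin": the turn about the tool's z in degrees. A call has exactly 5 rows; each row is the pose to reach, as a shift and turn from the pose commanded when the call began, along the tool's axes at that moment; what a row does not reach only later rows make up. A row lasts 1/8 s, in which the tool goes at most 62.5 mm and 10.7 degrees, less where a joint would pass 70% of its speed; a pose out of reach is approached as far as the arm can. A call with a gripper value outside its range is refused whole. "jaw" is the finger opening in cm, from 0 to 8.54, set as the call begins (left out, the last holds). The fingers move at their own pace and stop on an object; the grip force is fixed at half the most. Time passes only in rows, so rows that repeat a pose let the fingers close, or fill a call up. It gives the time, the measured TCP pose, the force, the opening and the grip force at its end, in the units of the state.
- get_obs(): the state, without advancing time (a new reading comes with each control period).
- camera(name): name is "scene" or "top" or "wrist"; returns a dict with "pixels" (400x640x3 uint8, red, green, blue), "range_z" (400x640 float32, m along the optical axis (not along the pixel's ray), 0 where there is no reading), "intrinsics" (3x3 intrinsics, pixels), "rvec" (rotation vector, rad) and "tvec" (3), from world to camera coordinates, as OpenCV has them. Camera axes: x right, y down, z forward; pixel columns grow to the right and rows downward; lengths in m; the calibration is good to about 2 mm. The wrist camera is an equidistant fisheye: a pixel r from the principal point sees the ray r / f radians off the axis. A picture is of the moment at which its call begins.
- job_done(): hands the job in; it is judged then, once.
Trained networks look in a picture, given as the dict that the camera call returned (one of the last four; its "shot" number tells which), for a name from the list of things; names that differ only in an ending like _2 or _b are one class to them, and where a whole thing is asked for, a point or a joint stands for the part that bears it (a point fixed in the world has none). Each returns a list of dicts, best first, with "confidence" (0 to 1); they miss things now and then, are a little off and sometimes report something else, mostly with a low value. They report only what shows in the picture. A call takes as long as a camera call. They do not tell look-alikes from the thing itself.
- recognise(picture, thing): "centre" ([column, row] in pixels, amid what is visible of it).
- landmark_of(picture, thing): "centre" ([column, row] in pixels: a listed point, or the origin of a listed thing).
The state is a dict: "clock": time; "joint_pos": joint angles; "joint_vel": joint speeds; "tau": joint torques, N m; "eef_pos": TCP position; "tool_rot": TCP orientation; "ft_force": force on the tool from outside, world axes, zero at the start; "ft_torque": the same for the moment, N m; "grip_width": finger opening in m; "grasp_force": force on a finger pad.
Only numpy, scipy, OpenCV 4.12 (cv2) and the standard library are available. Lean on these libraries where they do the work, as an engineer would, in place of code of your own. Each camera call takes 0.05 s, during which the arm holds its last target. There are 200 camera calls.

## Working session

There is one attempt and no reset: what is moved stays moved. The work goes in short steps, Python scripts to look and compute and a tool call to move; the robot and the scene stay as the last step left them, time stands still between calls to the robot, and variables do not carry over. Pictures are saved under pics/ and viewed, at most 15 in all, crops included, and the job is handed in when it is done.

Besides the shell and the picture viewer there is one more tool, called after "Call:" as name(argument=value, ...), one argument or row to a line, values as JSON. arm_command: Moves the arm, as the interface text tells. Its arguments: {"type":"object","properties":{"slide":{"type":"array","items":{"type":"array","items":{"type":"number"}}},"spin":{"type":"array","items":{"type":"number"}},"jaw":{"type":"number"}},"required":["slide","spin"]}

```bash
mkdir -p pics
cat > h.py <<'E'
from workcell import *
import numpy as np, cv2
from scipy.spatial.transform import Rotation as R
def save(p,n,crop=None,s=1):
    im=p["pixels"][:,:,::-1]
    if crop: im=im[crop[1]:crop[3],crop[0]:crop[2]]
    cv2.imwrite(f"pics/{n}.png",cv2.resize(im,None,fx=s,fy=s))
def ray(p,u,v,fish=False):
    K=p["intrinsics"];x=(u-K[0,2])/K[0,0];y=(v-K[1,2])/K[1,1]
    if fish:
        r=np.hypot(x,y);d=np.array([x,y,0])*(np.sin(r)/max(r,1e-9));d[2]=np.cos(r)
    else: d=np.array([x,y,1.])
    Rm=R.from_rotvec(np.ravel(p["rvec"])).as_matrix();t=np.ravel(p["tvec"])
    return -Rm.T@t, Rm.T@d
def at(p,u,v,z,fish=False):
    o,d=ray(p,u,v,fish);return o+d*(z-o[2])/d[2]
def cloud(p,fish=False):
    K=p["intrinsics"];Z=p["range_z"];v,u=np.mgrid[:400,:640]
    x=(u-K[0,2])/K[0,0];y=(v-K[1,2])/K[1,1]
    if fish:
        r=np.hypot(x,y)+1e-9;k=np.tan(np.minimum(r,1.5))/r;x,y=x*k,y*k
    P=np.stack([x*Z,y*Z,Z],-1);Rm=R.from_rotvec(np.ravel(p["rvec"])).as_matrix()
    W=(P-np.ravel(p["tvec"]))@Rm; W[Z<=0]=np.nan; return W
E
python3 - <<'E'
from h import *
o=get_obs();print(o)
for n in ["top","scene","wrist"]:
    p=camera(n);save(p,n+"0");print(n,p["intrinsics"].tolist(),p["rvec"],p["tvec"])
    f=n=="wrist";W=cloud(p,f)
    for t in ["plunger","spacer","collar","base","mat","tile","stand","balance_pan","amber_vial","blue_jar"]:
        print(t,[(np.round(d["centre"]).tolist(),round(d["confidence"],2),np.round(W[int(d["centre"][1]),int(d["centre"][0])],3).tolist()) for d in landmark_of(p,t)][:4])
E
```

```text
{'clock': 0.0, 'joint_pos': array([-1.11499318e+00,  2.41433225e-01,  3.72072766e-03,  1.33517746e+00,
       -2.96173896e-05,  1.57079224e+00]), 'joint_vel': array([-0.0002078 , -0.00082974,  0.00147633,  0.00151294,  0.00099644,
        0.00088052]), 'tau': array([ 3.40976885e-04, -3.72317219e+01,  2.52408922e+01,  1.71265175e-02,
       -4.46744252e-05, -1.00383804e-05]), 'eef_pos': array([ 0.21980851, -0.44839644,  0.2304015 ]), 'tool_rot': array([ 9.74141645e-01,  2.25935740e-01, -2.50934870e-04, -1.01640284e-03]), 'ft_force': array([0.147237  , 0.62268365, 0.0113611 ]), 'ft_torque': array([-0.0274247 ,  0.00924565, -0.06089428]), 'grasp_force': 0.0, 'grip_width': 0.08510450517701336}
top [[501.0892111164151, 0.0, 316.2236672701233], [0.0, 501.0892111164151, 202.63465544915385], [0.0, 0.0, 1.0]] [ 2.15032864 -2.20459165  0.07440236] [0.03606184 0.55041754 0.97172221]
plunger [([325.0, 156.0], 0.6, [0.627, 0.006, 0.12]), ([351.0, 222.0], 0.52, [0.512, -0.044, 0.046])]
spacer [([319.0, 158.0], 0.53, [0.626, 0.015, 0.118])]
collar [([260.0, 158.0], 0.75, [0.649, 0.137, 0.004]), ([3
[... 1101 characters left out ...]
5, 0.013, 0.046])]
mat [([446.0, 272.0], 0.58, [0.617, 0.251, 0.005])]
tile [([184.0, 231.0], 0.98, [0.644, -0.251, 0.007])]
stand [([340.0, 191.0], 0.57, [0.457, 0.023, 0.015])]
balance_pan [([216.0, 165.0], 0.8, [0.471, -0.256, 0.041])]
amber_vial [([261.0, 206.0], 0.73, [0.55, -0.122, 0.022]), ([186.0, 234.0], 0.49, [0.647, -0.247, 0.007])]
blue_jar [([380.0, 231.0], 0.67, [0.555, 0.124, 0.015])]
wrist [[309.70691628693146, 0.0, 316.58392045054165], [0.0, 309.70691628693146, 200.21756654456902], [0.0, 0.0, 1.0]] [-2.44427497  1.52308749  0.2278551 ] [-0.49995477 -0.03846777  0.37923412]
plunger []
spacer []
collar []
base []
mat []
tile []
stand []
balance_pan []
amber_vial []
blue_jar []
```

View pics/top0.png

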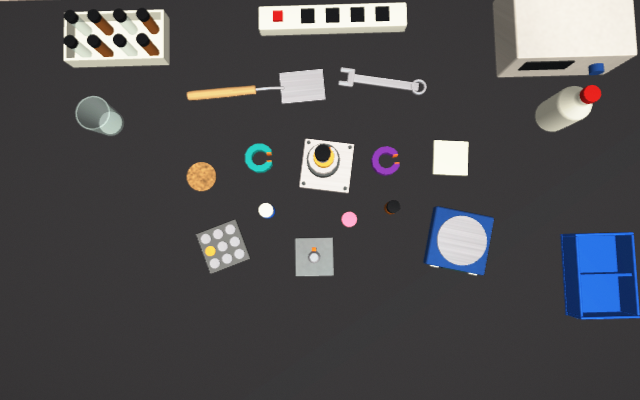

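View pics/scene0.png

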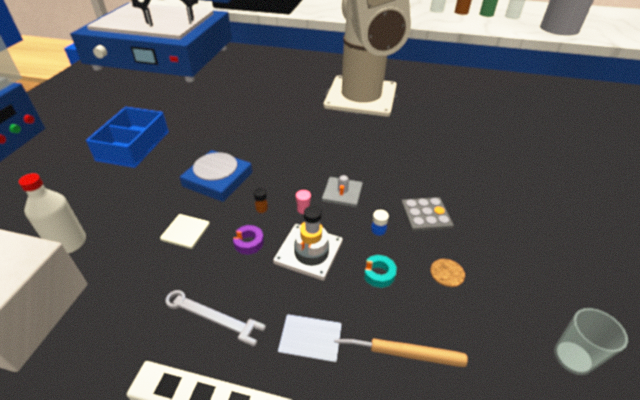

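The top view shows the stack at (322,157), mat (201,177), tile (451,158), stand (314,257) with its key pointing up the image, and balance (462,240). It also shows the vial (393,206), jar (266,211), and the look-alikes: pink (349,219), turquoise (259,157) and purple (386,160). The scene view agrees; the stack's orange notch is at about (305,243).

Run:
```python
from h import *
import workcell; print([n for n in dir(workcell) if n[0]!='_']); print(globals().get('grip_point_offset'))
def circ(P):
    (c,r)=cv2.minEnclosingCircle(P[:,:2].astype(np.float32)); return np.round(c,4),round(r,4),np.round(P.mean(0),4),len(P)
for n in ["top","scene"]:
    p=camera(n);W=cloud(p)
    print(n,-R.from_rotvec(np.ravel(p["rvec"])).as_matrix().T@np.ravel(p["tvec"]))
    for nm,c,r,lo,hi in [("plcap",(.63,.01),.04,.112,.125),("spacer",(.63,.01),.04,.07,.082),("collar",(.63,.01),.05,.052,.06),("platen",(.63,.01),.09,.009,.016),("mat",(.61,.255),.05,.003,.008),("tile",(.64,-.25),.06,.0055,.011),("foot",(.456,.03),.07,.008,.013),("post",(.456,.03),.04,.041,.047),("pan",(.47,-.255),.058,.039,.046),("vial",(.545,-.12),.03,.045,.054),("jar",(.54,.123),.03,.04,.05),("pink",(.515,-.045),.03,.038,.05),("purple",(.63,-.12),.05,.016,.024),("turq",(.65,.135),.05,.016,.024)]:
        m=(np.hypot(W[...,0]-c[0],W[...,1]-c[1])<r)&(W[...,2]>lo)&(W[...,2]<hi)
        if m.sum()>5: print(nm,*circ(W[m]))
```

```text
['Unreachable', 'camera', 'get_obs', 'grip_point_offset', 'job_done', 'landmark_of', 'recognise']
0.0187
top [0.47431531 0.01433198 1.01159456]
plcap [0.6349 0.0075] 0.0153 [0.6347 0.0079 0.1182] 218
spacer [0.6348 0.006 ] 0.0197 [0.6269 0.0038 0.0759] 134
collar [0.634  0.0071] 0.0287 [0.6277 0.0087 0.0563] 277
platen [ 0.6276 -0.001 ] 0.0691 [ 0.621  -0.004   0.0123] 1430
mat [0.6096 0.2554] 0.0493 [0.6118 0.2548 0.0052] 653
tile [ 0.6381 -0.249 ] 0.0491 [ 0.6372 -0.2505  0.0082] 1023
foot [0.4459 0.0295] 0.052 [0.4457 0.0291 0.0106] 1084
post [0.4448 0.03  ] 0.0108 [0.4452 0.0296 0.0436] 83
pan [ 0.4706 -0.2559] 0.0483 [ 0.4704 -0.2558  0.0425] 1858
vial [ 0.5389 -0.1261] 0.0127 [ 0.5387 -0.1258  0.0502] 129
jar [0.5387 0.1203] 0.0143 [0.5384 0.1202 0.0457] 168
pink [ 0.5167 -0.0407] 0.0148 [ 0.5165 -0.0406  0.0425] 183
purple [ 0.6331 -0.1191] 0.0289 [ 0.6326 -0.1164  0.0203] 393
turq [0.646  0.1346] 0.0289 [0.6454 0.1375 0.0204] 388
scene [1.10103942 0.12289219 0.58524162]
plcap [0.6381 0.0078] 0.0162 [0.6396 0.0089 0.1167] 201
spacer [0.639 0.006] 0.02 [0.6467 0.0072 0.0753] 197
collar [0.6368 0.007 ] 0.0289 [0.6468 0.0129 0.0554] 238
platen [6.315e-01 2.000e-04] 0.0688 [ 0.6445 -0.0009  0.0113] 1074
mat [0.6157 0.2539] 0.0306 [0.6168 0.2547 0.0042] 605
tile [ 0.641  -0.2502] 0.0484 [ 0.6419 -0.2494  0.0074] 895
foot [0.4476 0.0288] 0.0517 [0.4536 0.031  0.0094] 553
post [0.4483 0.0296] 0.0094 [0.4496 0.0298 0.0429] 37
pan [ 0.4728 -0.2565] 0.0496 [ 0.4755 -0.2545  0.0413] 915
vial [ 0.5424 -0.1256] 0.0136 [ 0.5433 -0.1248  0.0487] 97
jar [0.5417 0.1216] 0.0149 [0.5432 0.1207 0.0436] 137
pink [ 0.5204 -0.0402] 0.0153 [ 0.5208 -0.0398  0.0411] 122
purple [ 0.6365 -0.1196] 0.03 [ 0.637  -0.1161  0.0191] 372
turq [0.6484 0.1346] 0.0299 [0.6499 0.1371 0.019 ] 455
```

Call:
arm_command(
  slide=[
    [0,0,-2],
    [0,0,-4],
    [0,0,-6],
    [0,0,-8],
    [0,0,-8],
  ],
  spin=[0,0,0,0,0],
)

```text
clock: 2.38
eef_pos: [0.2205, -0.4498, 0.3128]
tool_rot: [0.974, 0.226, 0.0, 0.002]
ft_force: [0.2, 0.0, -0.6]
grip_width: 0.0854
grasp_force: 0.0
```

Call:
arm_command(
  slide=[
    [5.5,-2.1,0],
    [11.0,-4.3,0],
    [16.5,-6.5,0],
    [22.0,-8.7,0],
    [27.5,-10.9,0],
  ],
  spin=[0,0,0,0,0],
)

```text
clock: 3.0
eef_pos: [0.4197, -0.2283, 0.3102]
tool_rot: [0.974, 0.226, -0.0, -0.0]
ft_force: [1.0, -1.1, -0.8]
grip_width: 0.0853
grasp_force: 0.0
```

Call:
arm_command(
  slide=[
    [6,-2.4,0],
    [12,-4.8,0],
    [18,-7.2,0],
    [24,-9.6,0],
    [30,-11.8,0],
  ],
  spin=[6,12,18,24,26.1],
)

```text
clock: 3.62
eef_pos: [0.6305, 0.002, 0.3101]
tool_rot: [1.0, 0.001, -0.001, -0.0]
ft_force: [0.4, -0.2, 0.8]
grip_width: 0.0855
grasp_force: 0.0
```

Call:
arm_command(
  slide=[
    [0,0,0],
    [0,0,0],
    [0,0,0],
    [0,0,0],
    [0,0,0],
  ],
  spin=[0,0,0,0,0],
)

```text
clock: 4.25
eef_pos: [0.6293, -0.0006, 0.3122]
tool_rot: [1.0, -0.0, 0.001, -0.0]
ft_force: [0.3, -0.2, 0.1]
grip_width: 0.085
grasp_force: 0.0
```

```bash
cat >> h.py <<'E'
def camlook(n,crop=None,s=1):
    p=camera("wrist");save(p,n,crop,s);W=cloud(p,True)
    o=get_obs();print("eef",np.round(o["eef_pos"],4),"rot",np.round(R.from_quat(o["tool_rot"]).as_matrix()[:,0],4),"cam",np.round(ray(p,320,200,True),3).tolist())
    return p,W
def circ(W,c,r,lo,hi):
    m=(np.hypot(W[...,0]-c[0],W[...,1]-c[1])<r)&(W[...,2]>lo)&(W[...,2]<hi)
    if m.sum()<6: return None
    P=W[m];q,rr=cv2.minEnclosingCircle(P[:,:2].astype(np.float32));return np.round(q,4),round(rr,4),np.round(P.mean(0),4),len(P)
E
python3 - <<'E'
from h import *
p,W=camlook("w1")
for nm,c,r,lo,hi in [("plcap",(.635,.008),.03,.11,.125),("spacer",(.635,.007),.04,.07,.082),("collar",(.635,.007),.05,.052,.06),("base",(.635,.007),.05,.03,.042),("platen",(.63,.0),.075,.009,.016),("post",(.446,.03),.03,.041,.047),("pink",(.518,-.04),.03,.038,.05)]: print(nm,circ(W,c,r,lo,hi))
E
```

```text
eef [ 6.294e-01 -5.000e-04  3.121e-01] rot [1.     0.     0.0011] cam [[0.704, -0.001, 0.455], [-0.291, -0.011, -0.957]]
plcap (array([0.6373, 0.0077]), 0.0152, array([0.6375, 0.0076, 0.1179]), 560)
spacer (array([0.6371, 0.0053]), 0.0205, array([0.6454, 0.0021, 0.0761]), 304)
collar (array([0.6364, 0.0064]), 0.0292, array([0.641 , 0.008 , 0.0562]), 465)
base (array([0.6371, 0.0063]), 0.0334, array([0.6554, 0.0035, 0.0361]), 383)
platen (array([ 0.629 , -0.0007]), 0.07, array([ 0.6286, -0.0055,  0.0121]), 2779)
post (array([0.4481, 0.0288]), 0.0104, array([0.4486, 0.029 , 0.0435]), 111)
pink (array([ 0.5189, -0.0412]), 0.0154, array([ 0.5195, -0.0408,  0.0418]), 307)
```

View pics/w1.png

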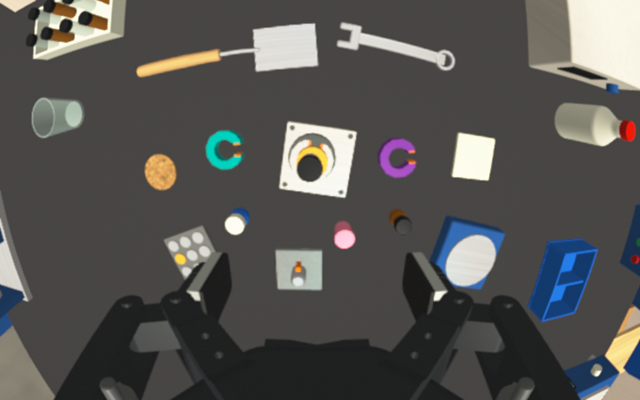

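The wrist view shows the stack with cap at (310,165), the mat at (160,172) and the tile at (473,157). Its heights and positions match the other two views within about 2 mm.

Call:
arm_command(
  slide=[
    [0.75,-0.8,5],
    [0.75,-0.8,10],
    [0.75,-0.8,15],
    [0.75,-0.8,16],
    [0.75,-0.8,16],
  ],
  spin=[0,0,0,0,0],
  jaw=5,
)

```text
clock: 4.92
eef_pos: [0.6374, 0.0048, 0.152]
tool_rot: [1.0, 0.004, 0.0, -0.002]
ft_force: [-0.1, -0.5, 0.9]
grip_width: 0.0499
grasp_force: 0.0
```

Call:
arm_command(
  slide=[
    [0,0,2],
    [0,0,4],
    [0,0,6],
    [0,0,6.3],
    [0,0,6.3],
  ],
  spin=[0,0,0,0,0],
)

```text
clock: 5.55
eef_pos: [0.6387, 0.0051, 0.0906]
tool_rot: [1.0, 0.004, 0.002, -0.002]
ft_force: [0.1, 0.3, 0.7]
grip_width: 0.0501
grasp_force: 0.0
```

Run:
```python
from h import *
p,W=camlook("w2",(180,150,500,400),2)
print(circ(W,(.635,.008),.03,.11,.125))
```

```text
eef [0.6387 0.0051 0.0906] rot [1.     0.0072 0.0038] cam [[0.713, 0.005, 0.234], [-0.289, -0.011, -0.957]]
(array([0.6383, 0.0071]), 0.0295, array([0.6395, 0.0086, 0.1175]), 4003)
```

View pics/w2.png

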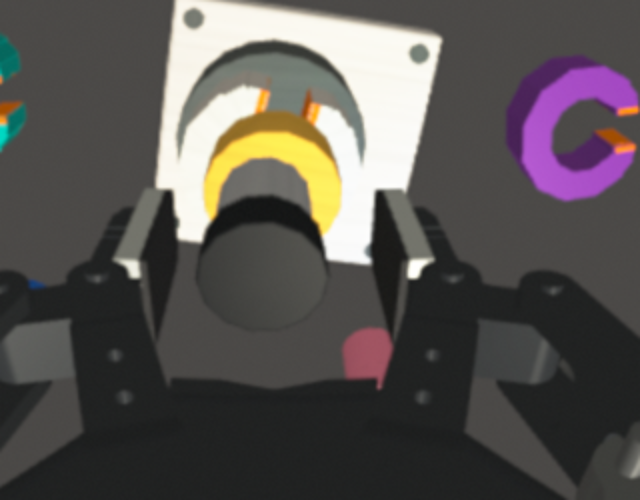

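The wrist close-up shows the cap between the pads, about 2 mm toward the left pad. I'll shift by that much, drop a little and grip.

Call:
arm_command(
  slide=[
    [0,-0.2,0.2],
    [0,-0.2,0.2],
    [0,-0.2,0.2],
    [0,-0.2,0.2],
    [0,-0.2,0.2],
  ],
  spin=[0,0,0,0,0],
)

```text
clock: 6.22
eef_pos: [0.6372, 0.0063, 0.0863]
tool_rot: [1.0, 0.004, -0.0, -0.002]
ft_force: [0.2, -0.2, -0.1]
grip_width: 0.0498
grasp_force: 0.0
```

Call:
arm_command(
  slide=[
    [0,0,0],
    [0,0,0],
    [0,0,0],
    [0,0,0],
    [0,0,0],
  ],
  spin=[0,0,0,0,0],
  jaw=0,
)

```text
clock: 6.85
eef_pos: [0.6372, 0.0064, 0.0865]
tool_rot: [1.0, 0.004, 0.0, -0.002]
ft_force: [0.4, 1.1, 1.6]
grip_width: 0.0283
grasp_force: 59.0
```

Call:
arm_command(
  slide=[
    [0,0,-0.3],
    [0,0,-2],
    [0,0,-5],
    [0,0,-8],
    [0,0,-8],
  ],
  spin=[0,0,0,0,0],
)

```text
clock: 7.48
eef_pos: [0.6395, 0.0059, 0.1703]
tool_rot: [1.0, 0.004, 0.004, -0.002]
ft_force: [0.1, 0.2, -1.2]
grip_width: 0.0281
grasp_force: 59.2
```

Call:
arm_command(
  slide=[
    [-0.4,-5,0],
    [-0.9,-10,0],
    [-1.3,-15,0],
    [-1.8,-20,0],
    [-2.2,-24.8,0],
  ],
  spin=[0,0,0,0,0],
)

```text
clock: 8.1
eef_pos: [0.6302, 0.0862, 0.1669]
tool_rot: [0.998, 0.056, -0.003, -0.025]
ft_force: [-0.5, -0.1, -2.1]
grip_width: 0.0281
grasp_force: 59.3
```

Call:
arm_command(
  slide=[
    [0,0,1],
    [0,0,3],
    [0,0,5],
    [0,0,5],
    [0,0,5],
  ],
  spin=[0,0,0,0,0],
)

```text
clock: 8.72
eef_pos: [0.6302, 0.0871, 0.1175]
tool_rot: [0.998, 0.057, -0.002, -0.025]
ft_force: [1.3, -0.6, -0.9]
grip_width: 0.0282
grasp_force: 59.2
```

```bash
cat >> h.py <<'E'
def blob(p,lo,hi,near,z,rad=.06):
    """centre on plane z of wrist pixels whose HSV is in range, near a point"""
    W=cloud(p,True);hsv=cv2.cvtColor(p["pixels"],cv2.COLOR_RGB2HSV)
    m=(cv2.inRange(hsv,np.array(lo),np.array(hi))>0)&(np.hypot(W[...,0]-near[0],W[...,1]-near[1])<rad)&(abs(W[...,2]-z)<.006)
    q,r=cv2.minEnclosingCircle(W[m][:,:2].astype(np.float32));return np.round(q,4),round(r,4),m.sum(),np.round(np.nanmedian(W[m][:,2]),4)
E
python3 - <<'E'
from h import *
p,W=camlook("w3")
print(blob(p,(5,80,60),(25,255,255),(.613,.2545),.005))
t=camera("top");WT=cloud(t)
m=(np.hypot(W[...,0]-.613,W[...,1]-.2545)<.045)&(W[...,2]>.0032)&(W[...,2]<.008)
print(circ(W,(.613,.2545),.045,.0032,.008))
E
```

```text
eef [0.6306 0.0872 0.118 ] rot [ 9.936e-01  1.132e-01 -8.000e-04] cam [[0.705, 0.089, 0.26], [-0.297, 0.004, -0.955]]
(array([0.6138, 0.2563]), 0.0331, np.int64(2403), np.float64(0.005))
(array([0.6142, 0.2537]), 0.0307, array([0.6153, 0.2523, 0.005 ]), 2239)
```

View pics/w3.png

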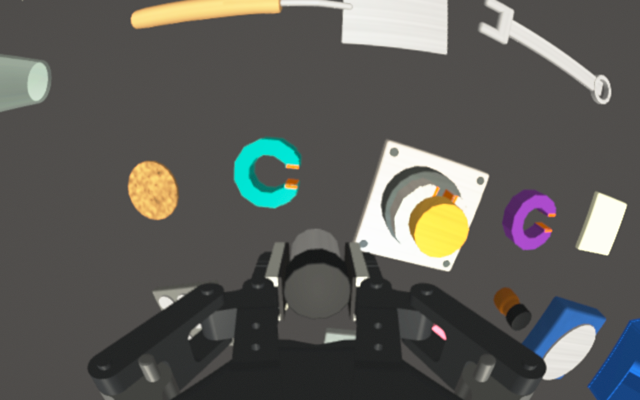

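The wrist view shows the plunger held upright at (318,280), the spacer at (440,225) and the mat at (153,190). The arm stopped about 17 cm short of the mat with a slight tilt, so I'll check the joints.

Run:
```python
from h import *
o=get_obs();print(np.round(o["joint_pos"],3),np.round(o["joint_vel"],3),np.round(o["tau"],2));M=R.from_quat(o["tool_rot"]).as_matrix();print(M.round(3))
```

```text
[0.113 0.575 0.21  1.207 0.051 3.141] [ 0.003 -0.004  0.002 -0.002  0.001  0.001] [-3.000e-02 -5.209e+01  2.462e+01  3.000e-02  1.800e-01  0.000e+00]
[[ 0.994  0.113 -0.006]
 [ 0.113 -0.992  0.051]
 [-0.    -0.051 -0.999]]
```

Call:
arm_command(
  slide=[
    [0,-1,0],
    [0,-2,0],
    [0,-3,0],
    [0,-4,0],
    [0,-4,0],
  ],
  spin=[0,0,0,0,0],
)

```text
clock: 9.45
eef_pos: [0.6277, 0.1112, 0.1192]
tool_rot: [0.997, 0.072, -0.004, -0.032]
ft_force: [0.1, -0.5, -1.6]
grip_width: 0.0285
grasp_force: 59.2
```

Run:
```python
from h import *
o=get_obs();print(np.round(o["joint_pos"],3),np.round(o["joint_vel"],3),np.round(o["tau"],2));M=R.from_quat(o["tool_rot"]).as_matrix();print(M.round(3))
```

```text
[0.145 0.577 0.216 1.213 0.065 3.141] [-0.009 -0.001 -0.001 -0.001 -0.006  0.001] [ 2.300e-01 -5.275e+01  2.497e+01  3.000e-02  2.900e-01 -0.000e+00]
[[ 0.99   0.144 -0.012]
 [ 0.144 -0.987  0.063]
 [-0.003 -0.064 -0.998]]
```

Joint 6 is at its limit, which caused the tilt. I'll spin back and see whether the tilt clears.

Call:
arm_command(
  slide=[
    [0,0,0],
    [0,0,0],
    [0,0,0],
    [0,0,0],
    [0,0,0],
  ],
  spin=[-8,-16,-24,-32,-40],
)

```text
clock: 10.07
eef_pos: [0.6277, 0.1105, 0.1191]
tool_rot: [0.911, 0.41, 0.008, -0.031]
ft_force: [0.5, -0.6, -2.2]
grip_width: 0.0278
grasp_force: 59.3
```

```bash
cat >> h.py <<'E'
def st():
    o=get_obs();M=R.from_quat(o["tool_rot"]).as_matrix()
    print("eef",np.round(o["eef_pos"],4),"q",np.round(o["joint_pos"],3),"yaw",round(np.degrees(np.arctan2(M[1,0],M[0,0])),2),"z",M[:,2].round(4),"f",np.round(o["ft_force"],1),"w",round(o["grip_width"],4));return o,M
def go(x,y,z,yaw=None):
    o,M=st();d=M.T@(np.array([x,y,z])-o["eef_pos"]);print("slide cm",np.round(d*100,2),"spin", None if yaw is None else round(((np.degrees(np.arctan2(M[1,0],M[0,0]))-yaw+180)%360)-180,2))
E
python3 -c "
from h import *
st()"
```

```text
eef [0.6277 0.1105 0.1191] q [0.144 0.577 0.216 1.213 0.064 2.439] yaw 48.44 z [-0.0119  0.0632 -0.9979] f [ 0.5 -0.6 -2.2] w 0.0278
```

The tilt persists in the command, with joint 5 at 0.064 and only j5 off. The mirror of this should undo it: run joint 6 to its lower limit, then push toward −y there. I'll raise slightly and spin.

Call:
arm_command(
  slide=[
    [0,0,-1],
    [0,0,-2],
    [0,0,-3],
    [0,0,-4],
    [0,0,-4],
  ],
  spin=[-10.5,-21,-31.5,-42,-52.5],
)

```text
clock: 10.7
eef_pos: [0.6289, 0.108, 0.1603]
tool_rot: [0.635, 0.772, 0.021, -0.024]
ft_force: [0.6, -0.2, -1.8]
grip_width: 0.0282
grasp_force: 59.3
```

Call:
arm_command(
  slide=[
    [0,0,0],
    [0,0,0],
    [0,0,0],
    [0,0,0],
    [0,0,0],
  ],
  spin=[-10.5,-21,-31.5,-42,-52.5],
)

```text
clock: 11.32
eef_pos: [0.6282, 0.1079, 0.159]
tool_rot: [0.228, 0.973, 0.029, -0.013]
ft_force: [0.9, -0.3, -2.4]
grip_width: 0.0286
grasp_force: 59.3
```

Call:
arm_command(
  slide=[
    [0,0,0],
    [0,0,0],
    [0,0,0],
    [0,0,0],
    [0,0,0],
  ],
  spin=[-10.5,-21,-31.5,-42,-52.5],
)

```text
clock: 11.95
eef_pos: [0.6282, 0.1079, 0.159]
tool_rot: [-0.226, 0.974, 0.032, 0.001]
ft_force: [0.5, -0.4, -1.6]
grip_width: 0.0282
grasp_force: 59.3
```

Call:
arm_command(
  slide=[
    [0,0,0],
    [0,0,0],
    [0,0,0],
    [0,0,0],
    [0,0,0],
  ],
  spin=[-10.5,-21,-31.5,-42,-52.5],
)

```text
clock: 12.58
eef_pos: [0.6281, 0.1079, 0.159]
tool_rot: [-0.633, 0.774, 0.028, 0.015]
ft_force: [0.7, -0.1, -1.8]
grip_width: 0.0284
grasp_force: 59.3
```

Call:
arm_command(
  slide=[
    [0,0,0],
    [0,0,0],
    [0,0,0],
    [0,0,0],
    [0,0,0],
  ],
  spin=[-10.5,-21,-31.5,-42,-52.5],
)

```text
clock: 13.2
eef_pos: [0.6281, 0.1079, 0.159]
tool_rot: [0.91, -0.414, -0.019, -0.026]
ft_force: [0.1, 0.1, -1.8]
grip_width: 0.0283
grasp_force: 59.3
```

Call:
arm_command(
  slide=[
    [0,0,0],
    [0,0,0],
    [0,0,0],
    [0,0,0],
    [0,0,0],
  ],
  spin=[-10.5,-21,-31.5,-42,-52.5],
)

```text
clock: 13.82
eef_pos: [0.6281, 0.1079, 0.159]
tool_rot: [0.999, 0.031, -0.005, -0.032]
ft_force: [-0.1, 0.1, -1.2]
grip_width: 0.0281
grasp_force: 59.3
```

```bash
python3 -c "
from h import *
go(.63,.06,.158,0)"
```

```text
eef [0.6281 0.1079 0.159 ] q [ 0.14   0.553  0.282  1.303  0.064 -3.065] yaw 3.6 z [-0.012   0.0632 -0.9979] f [-0.1  0.1 -1.2] w 0.0281
slide cm [-0.11  4.79 -0.21] spin 3.6
```

Call:
arm_command(
  slide=[
    [0,2,0],
    [0,4,0],
    [0,6,0],
    [0,8,0],
    [0,8,0],
  ],
  spin=[-1,-2,-3,-4,-4],
)

```text
clock: 14.45
eef_pos: [0.6304, 0.0585, 0.1539]
tool_rot: [0.999, 0.036, -0.003, -0.02]
ft_force: [0.2, 1.1, -1.2]
grip_width: 0.0286
grasp_force: 59.3
```

```bash
python3 -c "
from h import *
st()"
```

```text
eef [0.6304 0.0585 0.1539] q [ 0.073  0.548  0.261  1.288  0.04  -3.141] yaw 4.15 z [-0.0074  0.0395 -0.9992] f [ 0.2  1.1 -1.2] w 0.0286
```

Call:
arm_command(
  slide=[
    [0,1,0],
    [0,2,0],
    [0,3,0],
    [0,4,0],
    [0,4,0],
  ],
  spin=[0,0,0,0,0],
)

```text
clock: 15.08
eef_pos: [0.6327, 0.0349, 0.1523]
tool_rot: [1.0, 0.021, -0.003, -0.013]
ft_force: [-0.2, 0.1, -2.0]
grip_width: 0.0281
grasp_force: 59.3
```

```bash
python3 -c "
from h import *
st()"
```

```text
eef [0.6327 0.0349 0.1523] q [ 0.043  0.551  0.261  1.286  0.026 -3.141] yaw 2.38 z [-0.0057  0.026  -0.9996] f [-0.2  0.1 -2. ] w 0.0281
```

Call:
arm_command(
  slide=[
    [0,1,0],
    [0,2,0],
    [0,3,0],
    [0,4,0],
    [0,4,0],
  ],
  spin=[0,0,0,0,0],
)

```text
clock: 15.7
eef_pos: [0.6342, 0.0118, 0.1513]
tool_rot: [1.0, 0.006, -0.002, -0.006]
ft_force: [-0.1, -0.2, -2.0]
grip_width: 0.0285
grasp_force: 59.3
```

```bash
python3 -c "
from h import *
st()"
```

```text
eef [0.6342 0.0118 0.1513] q [ 0.013  0.553  0.262  1.285  0.013 -3.141] yaw 0.66 z [-0.0049  0.0126 -0.9999] f [-0.1 -0.2 -2. ] w 0.0285
```

Call:
arm_command(
  slide=[
    [0,1,0],
    [0,2,0],
    [0,3,0],
    [0,3.8,0],
    [0,3.8,0],
  ],
  spin=[0,0,0,0,0],
)

```text
clock: 16.32
eef_pos: [0.6349, -0.0102, 0.1508]
tool_rot: [1.0, -0.008, -0.002, 0.0]
ft_force: [-0.1, 0.1, -1.2]
grip_width: 0.0281
grasp_force: 59.3
```

```bash
python3 -c "
from h import *
st()"
```

```text
eef [ 0.6349 -0.0102  0.1508] q [-0.016  0.554  0.264  1.285 -0.    -3.141] yaw -0.97 z [-4.9e-03 -1.0e-04 -1.0e+00] f [-0.1  0.1 -1.2] w 0.0281
```

Tilt is removed, leaving 0.3°. Next I move over the mat while spinning joint 6 toward mid-range.

Call:
arm_command(
  slide=[
    [-0.4,-5,0],
    [-0.8,-10,0],
    [-1.2,-15,0],
    [-1.6,-20,0],
    [-2,-25,0],
  ],
  spin=[10.5,21,31.5,42,52.5],
)

```text
clock: 16.95
eef_pos: [0.6187, 0.2423, 0.151]
tool_rot: [0.892, -0.452, -0.002, 0.001]
ft_force: [1.5, -0.0, -2.8]
grip_width: 0.0282
grasp_force: 59.5
```

Call:
arm_command(
  slide=[
    [0,0,0],
    [0,0,0],
    [0,0,0],
    [0,0,0],
    [0,0,0],
  ],
  spin=[10,20,30,36.5,36.5],
)

```text
clock: 17.58
eef_pos: [0.6189, 0.2407, 0.1508]
tool_rot: [0.708, -0.706, -0.002, 0.002]
ft_force: [0.1, -0.5, -2.2]
grip_width: 0.0284
grasp_force: 59.5
```

Run:
```python
from h import *
p,W=camlook("w4")
print(circ(W,(.613,.2545),.045,.0032,.008), blob(p,(5,80,60),(25,255,255),(.613,.2545),.005))
go(.614,.2545,.10)
```

```text
eef [0.6189 0.2407 0.1509] rot [ 3.4e-03 -1.0e+00  1.0e-04] cam [[0.62, 0.166, 0.294], [-0.016, 0.292, -0.956]]
(array([0.6143, 0.2542]), 0.0303, array([0.6145, 0.2533, 0.0051]), 2754) (array([0.6143, 0.2553]), 0.0314, np.int64(2906), np.float64(0.005))
eef [0.6189 0.2407 0.1509] q [ 0.37   0.615  0.368  1.328  0.002 -1.204] yaw -89.81 z [-5.e-03 -1.e-04 -1.e+00] f [-0.6 -0.4 -1.8] w 0.0281
slide cm [-1.38  0.46  5.09] spin None
```

View pics/w4.png

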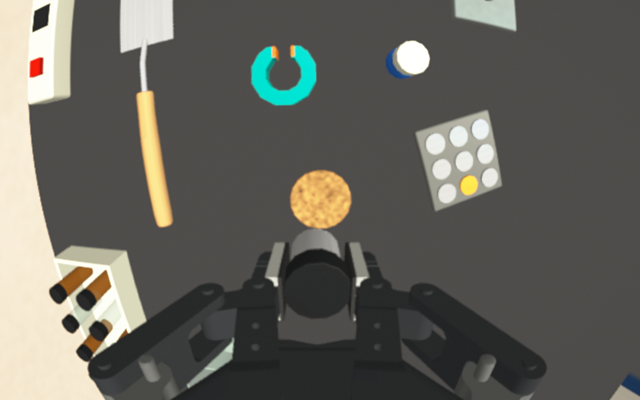

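The wrist view shows the mat at (320,199) directly ahead of the upright plunger. Next is centring and lowering.

Call:
arm_command(
  slide=[
    [-0.6,0.2,2],
    [-1.35,0.45,5],
    [-1.35,0.45,9],
    [-1.35,0.45,12],
    [-1.35,0.45,12],
  ],
  spin=[0,0,0,0,0],
)

```text
clock: 18.25
eef_pos: [0.6112, 0.253, 0.0276]
tool_rot: [0.708, -0.706, -0.003, 0.005]
ft_force: [-0.6, 0.3, -1.1]
grip_width: 0.0282
grasp_force: 59.5
```

```bash
python3 -c "
from h import *
go(.6143,.2542,.0160)"
```

```text
eef [0.6112 0.253  0.0276] q [ 0.392  0.707  0.199  1.075  0.002 -1.182] yaw -89.85 z [-0.0116 -0.0029 -0.9999] f [-0.6  0.3 -1.1] w 0.0282
slide cm [-0.13 -0.33  1.16] spin None
```

Call:
arm_command(
  slide=[
    [-0.1,-0.3,0.4],
    [-0.1,-0.3,0.8],
    [-0.1,-0.3,1.0],
    [-0.1,-0.3,1.1],
    [-0.1,-0.3,1.1],
  ],
  spin=[0,0,0,0,0],
)

```text
clock: 18.88
eef_pos: [0.6168, 0.255, 0.0201]
tool_rot: [0.708, -0.707, -0.002, 0.002]
ft_force: [0.3, 0.4, -1.1]
grip_width: 0.0282
grasp_force: 59.5
```

```bash
python3 -c "
from h import *
go(.6143,.2542,.0160)"
```

```text
eef [0.6168 0.255  0.0201] q [ 0.391  0.72   0.202  1.058  0.002 -1.181] yaw -89.93 z [-4.8e-03 -1.0e-04 -1.0e+00] f [ 0.3  0.4 -1.1] w 0.0282
slide cm [0.08 0.25 0.41] spin None
```

Call:
arm_command(
  slide=[
    [0.1,0.25,0.15],
    [0.1,0.25,0.3],
    [0.1,0.25,0.4],
    [0.1,0.25,0.4],
    [0.1,0.25,0.4],
  ],
  spin=[0,0,0,0,0],
)

```text
clock: 19.5
eef_pos: [0.6143, 0.254, 0.0159]
tool_rot: [0.708, -0.707, -0.002, 0.002]
ft_force: [-0.7, 0.2, -2.1]
grip_width: 0.0283
grasp_force: 59.5
```

```bash
python3 -c "
from h import *
go(.6143,.2542,.0160)"
```

```text
eef [0.6143 0.254  0.0159] q [ 0.391  0.719  0.189  1.045  0.002 -1.181] yaw -89.93 z [-4.9e-03 -2.0e-04 -1.0e+00] f [-0.7  0.2 -2.1] w 0.0283
slide cm [-0.02  0.   -0.01] spin None
```

Not in contact yet; the force is still just the part's weight. I'll lower another 2 mm in small steps.

Call:
arm_command(
  slide=[
    [0,0,0.05],
    [0,0,0.1],
    [0,0,0.1],
    [0,0,0.1],
    [0,0,0.1],
  ],
  spin=[0,0,0,0,0],
)

```text
clock: 20.12
eef_pos: [0.6145, 0.2541, 0.0154]
tool_rot: [0.708, -0.707, -0.002, 0.001]
ft_force: [-1.0, 0.0, 3.2]
grip_width: 0.028
grasp_force: 59.9
```

Call:
arm_command(
  slide=[
    [0,0,0.05],
    [0,0,0.1],
    [0,0,0.1],
    [0,0,0.1],
    [0,0,0.1],
  ],
  spin=[0,0,0,0,0],
)

```text
clock: 20.75
eef_pos: [0.6146, 0.2542, 0.0153]
tool_rot: [0.708, -0.707, -0.002, 0.001]
ft_force: [-2.3, -1.5, 7.4]
grip_width: 0.0281
grasp_force: 60.4
```

Contact made. Release, then lift.

Call:
arm_command(
  slide=[
    [0,0,0],
    [0,0,0],
    [0,0,0],
    [0,0,0],
    [0,0,0],
  ],
  spin=[0,0,0,0,0],
  jaw=5,
)

```text
clock: 21.38
eef_pos: [0.6143, 0.254, 0.0137]
tool_rot: [0.708, -0.707, -0.002, 0.002]
ft_force: [-0.5, -0.1, 0.7]
grip_width: 0.0502
grasp_force: 0.0
```

Call:
arm_command(
  slide=[
    [0,0,-2],
    [0,0,-5],
    [0,0,-10],
    [0,0,-15],
    [0,0,-15],
  ],
  spin=[0,0,0,0,0],
)

```text
clock: 22.0
eef_pos: [0.6181, 0.2553, 0.1702]
tool_rot: [0.708, -0.707, 0.001, -0.003]
ft_force: [0.4, 0.2, -0.1]
grip_width: 0.0498
grasp_force: 0.0
```

Run:
```python
from h import *
p,W=camlook("w5"); print(circ(W,(.614,.254),.03,.04,.055))
t=cloud(camera("top"));print(circ(t,(.614,.254),.03,.04,.055),circ(t,(.635,.007),.04,.07,.085))
go(.6370,.0063,.16,-90)
```

```text
eef [0.6166 0.2547 0.167 ] rot [ 0.0012 -1.     -0.0022] cam [[0.617, 0.18, 0.313], [-0.006, 0.297, -0.955]]
(array([0.6153, 0.2541]), 0.0153, array([0.6153, 0.2535, 0.0469]), 862)
(array([0.6137, 0.2538]), 0.0151, array([0.6133, 0.254 , 0.0473]), 190) (array([0.6349, 0.0059]), 0.0199, array([0.6347, 0.006 , 0.0764]), 348)
eef [0.6153 0.2542 0.1647] q [ 0.391  0.61   0.396  1.36   0.002 -1.181] yaw -89.93 z [-3.2e-03  5.0e-04 -1.0e+00] f [-0.2  0.  -0.4] w 0.0502
slide cm [24.79 -2.14  0.45] spin 0.07
```

Call:
arm_command(
  slide=[
    [5,-0.4,0],
    [10,-0.8,0],
    [15,-1.3,0],
    [20,-1.7,0],
    [24.8,-2.15,0],
  ],
  spin=[0,0,0,0,0],
)

```text
clock: 22.72
eef_pos: [0.6354, 0.0044, 0.1614]
tool_rot: [0.707, -0.707, -0.003, 0.003]
ft_force: [-0.0, 1.0, -1.1]
grip_width: 0.05
grasp_force: 0.0
```

Call:
arm_command(
  slide=[
    [0,0,0.5],
    [0,0,0.5],
    [0,0,0.5],
    [0,0,0.5],
    [0,0,0.5],
  ],
  spin=[0,0,0,0,0],
)

```text
clock: 23.35
eef_pos: [0.6368, 0.007, 0.159]
tool_rot: [0.708, -0.706, -0.002, 0.002]
ft_force: [0.0, 0.3, -0.3]
grip_width: 0.0501
grasp_force: 0.0
```

Run:
```python
from h import *
p,W=camlook("w6")
print(circ(W,(.637,.006),.035,.07,.082),circ(W,(.637,.006),.05,.052,.06))
o,M=st();T=(W-o["eef_pos"])@M
for s in (1,-1):
    m=(abs(T[...,0])<.02)&(T[...,1]*s>.015)&(T[...,1]*s<.05)&(abs(T[...,2])<.05);P=T[m]
    if len(P): print(s,len(P),np.percentile(P,[0,2,50,98,100],axis=0).round(4).tolist())
go(.637,.006,.10,-90)
```

```text
eef [0.6368 0.0068 0.159 ] rot [ 2.4e-03 -1.0e+00  2.0e-04] cam [[0.637, -0.068, 0.302], [-0.016, 0.292, -0.956]]
(array([0.637 , 0.0054]), 0.0202, array([0.6368, 0.0045, 0.076 ]), 2022) (array([0.6361, 0.0069]), 0.0293, array([ 6.322e-01, -6.000e-04,  5.610e-02]), 1213)
eef [0.6368 0.0068 0.159 ] q [ 0.011  0.554  0.284  1.306 -0.    -1.562] yaw -89.86 z [-4.6e-03 -2.0e-04 -1.0e+00] f [-0.1 -0.1  0.5] w 0.05
1 2116 [[-0.0117, 0.0247, -0.05], [-0.0094, 0.025, -0.0495], [0.0071, 0.0275, -0.0315], [0.013, 0.0451, -0.0064], [0.0138, 0.0494, -0.0032]]
-1 2111 [[-0.0116, -0.05, -0.05], [-0.0097, -0.0444, -0.0496], [0.0071, -0.027, -0.0316], [0.0129, -0.0245, -0.0064], [0.0141, -0.0242, -0.0031]]
eef [0.6368 0.0068 0.159 ] q [ 0.011  0.554  0.284  1.306 -0.    -1.562] yaw -89.86 z [-4.6e-03 -2.0e-04 -1.0e+00] f [-0.1 -0.1  0.5] w 0.05
slide cm [ 0.08 -0.04  5.9 ] spin 0.14
```

View pics/w6.png

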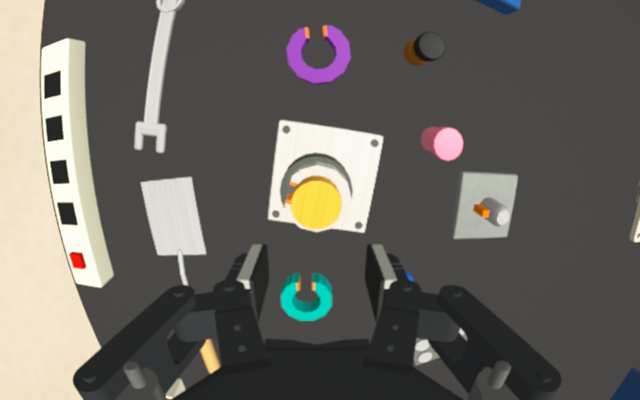

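The wrist view shows the spacer at (316,203) on the collar, with the notch on the left at (290,190), that is, facing +x. I'll descend to the spacer.

Call:
arm_command(
  slide=[
    [0.1,0,3],
    [0.1,0,6],
    [0.1,0,8],
    [0.1,0,8.5],
    [0.1,0,8.5],
  ],
  spin=[0,0,0,0,0],
)

```text
clock: 24.02
eef_pos: [0.6366, 0.0052, 0.0742]
tool_rot: [0.708, -0.707, -0.002, 0.002]
ft_force: [-0.5, -0.1, 0.9]
grip_width: 0.0501
grasp_force: 0.0
```

Call:
arm_command(
  slide=[
    [0,0,0.5],
    [0,0,1],
    [0,0,1.5],
    [0,0,1.5],
    [0,0,1.5],
  ],
  spin=[0,0,0,0,0],
)

```text
clock: 24.65
eef_pos: [0.6363, 0.005, 0.0588]
tool_rot: [0.708, -0.707, -0.002, 0.002]
ft_force: [-0.0, -0.0, -0.4]
grip_width: 0.0502
grasp_force: 0.0
```

```bash
python3 -c "
from h import *
go(.637,.006,.057,-90)"
```

```text
eef [0.6363 0.005  0.0588] q [ 0.008  0.626  0.137  1.087 -0.    -1.564] yaw -89.93 z [-5.e-03 -2.e-04 -1.e+00] f [-0.  -0.  -0.4] w 0.0502
slide cm [-0.1  -0.07  0.18] spin 0.07
```

Call:
arm_command(
  slide=[
    [-0.1,-0.1,0.2],
    [-0.1,-0.1,0.2],
    [-0.1,-0.1,0.2],
    [-0.1,-0.1,0.2],
    [-0.1,-0.1,0.2],
  ],
  spin=[0,0,0,0,0],
)

```text
clock: 25.28
eef_pos: [0.6373, 0.006, 0.0569]
tool_rot: [0.708, -0.707, -0.002, 0.002]
ft_force: [0.2, -0.5, -0.4]
grip_width: 0.05
grasp_force: 0.0
```

Call:
arm_command(
  slide=[
    [0,0,0],
    [0,0,0],
    [0,0,0],
    [0,0,0],
    [0,0,0],
  ],
  spin=[0,0,0,0,0],
  jaw=2,
)

```text
clock: 25.9
eef_pos: [0.6374, 0.006, 0.0573]
tool_rot: [0.708, -0.707, -0.001, 0.002]
ft_force: [-1.6, -1.1, 3.9]
grip_width: 0.0369
grasp_force: 60.4
```

Call:
arm_command(
  slide=[
    [0,0,-0.3],
    [0,0,-2],
    [0,0,-5],
    [0,0,-8],
    [0,0,-8],
  ],
  spin=[0,0,0,0,0],
)

```text
clock: 26.52
eef_pos: [0.6401, 0.006, 0.1404]
tool_rot: [0.708, -0.707, 0.001, -0.001]
ft_force: [0.7, -0.2, -2.5]
grip_width: 0.0371
grasp_force: 60.5
```

Run:
```python
from h import *
t=cloud(camera("top"));print(circ(t,(.635,.007),.05,.052,.06),circ(t,(.6375,-.2495),.05,.0055,.011))
go(.640,-.249,.135,-90)
```

```text
None (array([ 0.6378, -0.2506]), 0.0476, array([ 0.6376, -0.2507,  0.0082]), 1022)
eef [0.6386 0.0061 0.1381] q [ 0.01   0.567  0.251  1.257 -0.    -1.562] yaw -89.93 z [-1.8e-03 -1.0e-04 -1.0e+00] f [-0.2  0.  -4. ] w 0.0368
slide cm [25.51 -0.11  0.31] spin 0.07
```

Call:
arm_command(
  slide=[
    [5,0,0],
    [10,0,0],
    [15,0,0],
    [20,0,0],
    [25.4,-0.1,0],
  ],
  spin=[0,0,0,0,0],
)

```text
clock: 27.2
eef_pos: [0.6378, -0.2488, 0.1344]
tool_rot: [0.708, -0.706, -0.003, 0.002]
ft_force: [1.0, 1.2, -2.7]
grip_width: 0.0371
grasp_force: 60.5
```

Call:
arm_command(
  slide=[
    [0,0,2],
    [0,0,4],
    [0,0,4],
    [0,0,4],
    [0,0,4],
  ],
  spin=[0,0,0,0,0],
)

```text
clock: 27.82
eef_pos: [0.6395, -0.2479, 0.0979]
tool_rot: [0.708, -0.706, -0.001, 0.001]
ft_force: [0.4, -0.5, -2.5]
grip_width: 0.0368
grasp_force: 60.5
```

Run:
```python
from h import *
p,W=camlook("w7",(200,150,440,350),3)
print(circ(W,(.64,-.25),.055,.005,.0105))
hsv=cv2.cvtColor(p["pixels"],cv2.COLOR_RGB2HSV);m=(cv2.inRange(hsv,(20,120,80),(35,255,255))>0)&(np.hypot(W[...,0]-.64,W[...,1]+.25)<.06)
print(m.sum(),np.percentile(W[m],[2,50,98],axis=0).round(4).tolist(),np.argwhere(m).mean(0))
t=cloud(camera("top"));print(circ(t,(.635,.007),.05,.052,.06))
go(.6395,-.2505,.0095,-90)
```

```text
eef [ 0.6395 -0.2479  0.098 ] rot [ 1.6e-03 -1.0e+00  9.0e-04] cam [[0.64, -0.322, 0.241], [-0.014, 0.292, -0.956]]
(array([ 0.639 , -0.2511]), 0.0484, array([ 0.6394, -0.2575,  0.0081]), 6436)
5502 [[0.6224, -0.2678, 0.1026], [0.6391, -0.2527, 0.1165], [0.656, -0.2315, 0.1178]] [266.53326063 316.90039985]
(array([0.6342, 0.0071]), 0.0288, array([0.6317, 0.0071, 0.0563]), 408)
eef [ 0.6394 -0.2479  0.098 ] q [-0.369  0.689  0.361  1.245 -0.002 -1.941] yaw -89.91 z [-3.1e-03 -9.0e-04 -1.0e+00] f [-0.3 -1.  -2.5] w 0.0373
slide cm [ 0.25 -0.03  8.85] spin 0.09
```

View pics/w7.png

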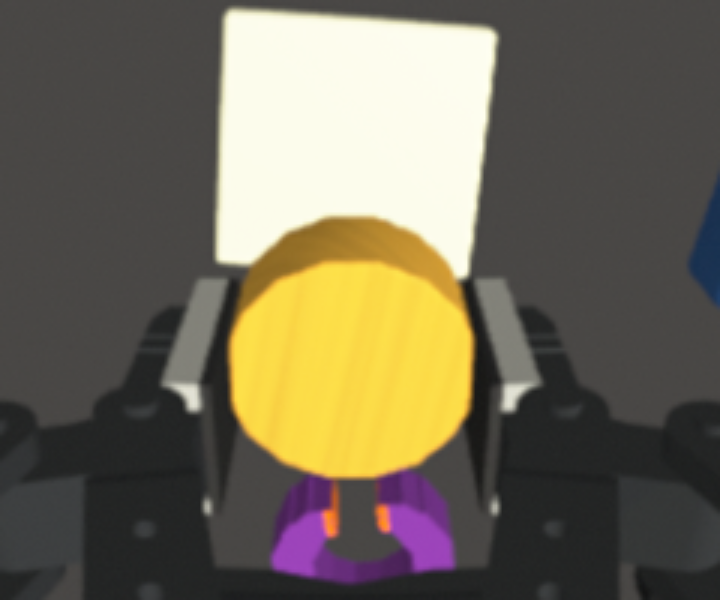

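The spacer is held level between the pads, with the tile just ahead of it. Next I lower it onto the tile.

Call:
arm_command(
  slide=[
    [0.25,0,3],
    [0.25,0,6],
    [0.25,0,8],
    [0.25,0,8],
    [0.25,0,8],
  ],
  spin=[0,0,0,0,0],
)

```text
clock: 28.55
eef_pos: [0.6394, -0.2508, 0.0183]
tool_rot: [0.708, -0.707, -0.001, 0.001]
ft_force: [-0.1, -0.5, -2.1]
grip_width: 0.0371
grasp_force: 60.6
```

```bash
python3 -c "
from h import *
go(.6393,-.2508,.0095,-90)"
```

```text
eef [ 0.6394 -0.2508  0.0183] q [-0.373  0.756  0.267  1.085 -0.002 -1.945] yaw -89.92 z [-0.0027 -0.001  -1.    ] f [-0.1 -0.5 -2.1] w 0.0371
slide cm [0.   0.01 0.88] spin 0.08
```

Call:
arm_command(
  slide=[
    [0,0,0.4],
    [0,0,0.7],
    [0,0,0.8],
    [0,0,0.8],
    [0,0,0.8],
  ],
  spin=[0,0,0,0,0],
)

```text
clock: 29.18
eef_pos: [0.6384, -0.2505, 0.0093]
tool_rot: [0.708, -0.707, -0.002, 0.002]
ft_force: [-1.1, 1.1, 1.4]
grip_width: 0.0368
grasp_force: 61.0
```

Call:
arm_command(
  slide=[
    [0,0,0.1],
    [0,0,0.15],
    [0,0,0.15],
    [0,0,0.15],
    [0,0,0.15],
  ],
  spin=[0,0,0,0,0],
)

```text
clock: 29.8
eef_pos: [0.6384, -0.2505, 0.0093]
tool_rot: [0.708, -0.707, -0.001, 0.002]
ft_force: [-4.0, 1.0, 7.9]
grip_width: 0.0368
grasp_force: 61.5
```

Call:
arm_command(
  slide=[
    [0,0,0],
    [0,0,0],
    [0,0,0],
    [0,0,0],
    [0,0,0],
  ],
  spin=[0,0,0,0,0],
  jaw=5.5,
)

```text
clock: 30.42
eef_pos: [0.6383, -0.2505, 0.0072]
tool_rot: [0.708, -0.707, -0.002, 0.002]
ft_force: [-0.9, 0.2, 0.6]
grip_width: 0.0554
grasp_force: 0.0
```

Call:
arm_command(
  slide=[
    [0,0,-2],
    [0,0,-5],
    [0,0,-10],
    [0,0,-15],
    [0,0,-18],
  ],
  spin=[0,0,0,10,20],
)

```text
clock: 31.05
eef_pos: [0.6402, -0.2509, 0.191]
tool_rot: [-0.572, 0.82, -0.001, -0.001]
ft_force: [-0.5, -0.2, 0.3]
grip_width: 0.0548
grasp_force: 0.0
```

Run:
```python
from h import *
p,W=camlook("w8");print(circ(W,(.639,-.25),.03,.024,.033))
t=cloud(camera("top"));print(circ(t,(.639,-.25),.03,.024,.033))
go(.6368,.0065,.20,180)
```

```text
eef [ 0.6416 -0.2514  0.1951] rot [-0.3498 -0.9368  0.002 ] cam [[0.614, -0.321, 0.334], [0.091, 0.277, -0.957]]
(array([ 0.6385, -0.2511]), 0.0203, array([ 0.6382, -0.2516,  0.0281]), 1156)
(array([ 0.6368, -0.2495]), 0.0208, array([ 0.6366, -0.2499,  0.0282]), 319)
eef [ 0.6416 -0.2514  0.1929] q [-0.373  0.647  0.533  1.452 -0.002 -1.595] yaw -109.98 z [ 0.0041 -0.0037 -1.    ] f [ 0.8 -0.   0.6] w 0.0547
slide cm [-24.07   9.26  -0.8 ] spin 70.02
```

The spacer is centred on the tile. Back to the stack, turning for the collar.

Call:
arm_command(
  slide=[
    [-5,1.9,0],
    [-10,3.8,0],
    [-15,5.7,0],
    [-20,7.6,0],
    [-24.1,9.25,0],
  ],
  spin=[10,20,30,40,50],
)

```text
clock: 31.78
eef_pos: [0.6335, 0.0098, 0.1859]
tool_rot: [-0.173, 0.985, 0.001, -0.003]
ft_force: [0.1, 0.0, 0.3]
grip_width: 0.0552
grasp_force: 0.0
```

Call:
arm_command(
  slide=[
    [0,0,0],
    [0,0,0],
    [0,0,0],
    [0,0,0],
    [0,0,0],
  ],
  spin=[10,20,20,20,20],
  jaw=7.5,
)

```text
clock: 32.4
eef_pos: [0.6343, 0.0074, 0.187]
tool_rot: [-0.001, 1.0, -0.0, -0.003]
ft_force: [-0.3, 0.5, 0.3]
grip_width: 0.0748
grasp_force: 0.0
```

```bash
cat >> h.py <<'E'
def ring(W,c,lo,hi,r0=.018,r1=.027,rad=.045):
    """collar centre (circle of outer edge) and notch direction (gap in angle) from points of its upper face"""
    q=np.array(circ(W,c,rad,lo,hi)[0]);m=(W[...,2]>lo)&(W[...,2]<hi);P=W[m][:,:2]-q;r=np.hypot(*P.T);k=(r>r0)&(r<r1)
    a=np.sort(np.degrees(np.arctan2(P[k,1],P[k,0])));g=np.diff(np.r_[a,a[0]+360]);i=g.argmax();return q,round((a[i]+g[i]/2+180)%360-180,2),round(g[i],1)
def orange(p,W,c,lo,hi,rad):
    hsv=cv2.cvtColor(p["pixels"],cv2.COLOR_RGB2HSV);m=(cv2.inRange(hsv,(4,140,90),(18,255,255))>0)&(np.hypot(W[...,0]-c[0],W[...,1]-c[1])<rad)&(W[...,2]>lo)&(W[...,2]<hi)
    P=W[m];return P
E
python3 - <<'E'
from h import *
p,W=camlook("w9",(180,30,460,240),2.8)
print("wrist",ring(W,(.637,.0065),.052,.06),circ(W,(.637,.0065),.05,.033,.04))
P=orange(p,W,(.637,.0065),.03,.06,.04);print("or",len(P),P.mean(0) if len(P) else 0)
t=camera("top");T=cloud(t);print("top",ring(T,(.635,.0065),.052,.06))
p2=camera("scene");S=cloud(p2);print("scene",ring(S,(.638,.0065),.052,.06))
for n,pp,C,f in (("w",p,W,1),("t",t,T,0),("s",p2,S,0)):
    P=orange(pp,C,(.447,.0295),.027,.036,.03)
    if len(P): print(n,"key",len(P),P.mean(0).round(4),circ(C,(.447,.0295),.02,.041,.047))
go(.637,.0065,.2,180)
E
```

```text
eef [0.6344 0.0074 0.1872] rot [-1.     -0.002   0.0051] cam [[0.56, 0.007, 0.33], [0.288, 0.011, -0.958]]
wrist (array([0.6362, 0.0069]), np.float64(-13.13), np.float64(31.2)) (array([0.6364, 0.0066]), 0.0331, array([0.6347, 0.0055, 0.0363]), 1396)
or 58 [0.65639503 0.00351093 0.05374133]Traceback (most recent call last):
  File "<stdin>", line 5, in <module>
  File "h.py", line 44, in ring
    q=np.array(circ(W,c,rad,lo,hi)[0]);m=(W[...,2]>lo)&(W[...,2]<hi);P=W[m][:,:2]-q;r=np.hypot(*P.T);k=(r>r0)&(r<r1)
               ~~~~~~~~~~~~~~~~~~~^^^
TypeError: 'NoneType' object is not subscriptable
```

View pics/w9.png

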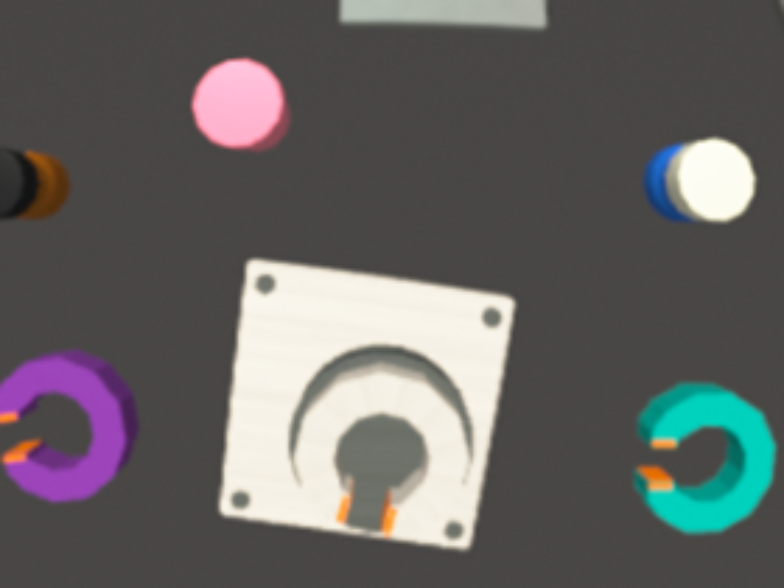

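The wrist view from the other side shows the collar with its notch pointing down at (367,515), so its yaw is about −13° in world terms. The jar is at (715,180) and the pink decoy at (238,103). I'll get the stand's direction from the top camera and align.

```bash
cat >> h.py <<'E'
def foot(W,c):
    m=(np.hypot(W[...,0]-c[0],W[...,1]-c[1])<.06)&(W[...,2]>.007)&(W[...,2]<.0135)
    (q,s,a)=cv2.minAreaRect((W[m][:,:2]*1000).astype(np.float32));return np.round(q,1),np.round(s,1),round((a+45)%90-45,2)
E
python3 - <<'E'
from h import *
for n in ("top","scene"):
    p=camera(n);C=cloud(p);P=orange(p,C,(.447,.0295),.026,.036,.03)
    print(n,"key",len(P),P.mean(0).round(4) if len(P) else 0,circ(C,(.447,.0295),.02,.040,.047),foot(C,(.447,.0295)))
go(.6363,.0068,.10,167)
E
```

```text
top key 0 0 None (array([0., 0.]), array([0., 0.]), 0.0)
scene key 19 [0.4629 0.0288 0.0299] (array([0.4512, 0.0315]), 0.0097, array([0.4516, 0.032 , 0.0427]), 29) (array([449.1,  29.9]), array([75.7, 76. ]), 0.43)
eef [0.6344 0.0075 0.1874] q [ 0.012  0.536  0.328  1.368 -0.     0.01 ] yaw -179.91 z [-4.8e-03 -2.0e-04 -1.0e+00] f [0.5 0.  0.3] w 0.0748
slide cm [-0.23 -0.07  8.74] spin 13.09
```

Call:
arm_command(
  slide=[
    [-0.2,-0.1,2],
    [-0.2,-0.1,5],
    [-0.2,-0.1,9],
    [-0.2,-0.1,12],
    [-0.2,-0.1,12],
  ],
  spin=[5,10,13,13,13],
)

```text
clock: 33.22
eef_pos: [0.6333, 0.0066, 0.0644]
tool_rot: [0.112, 0.994, -0.001, -0.006]
ft_force: [0.0, -0.7, -0.2]
grip_width: 0.075
grasp_force: 0.0
```

Run:
```python
from h import *
p,W=camlook("w10",(180,150,500,400),2)
print("wrist",ring(W,(.637,.0065),.053,.059))
go(.6363,.0068,.037,167)
```

```text
eef [0.635  0.0066 0.0666] rot [-0.9747  0.2236  0.0072] cam [[0.562, 0.023, 0.208], [0.277, -0.055, -0.959]]
wrist (array([0.6363, 0.007 ]), np.float64(-15.14), np.float64(31.9))
eef [0.635  0.0066 0.0666] q [ 0.01   0.618  0.145  1.105 -0.     0.236] yaw 167.08 z [-7.4e-03 -2.0e-04 -1.0e+00] f [-0.6  0.3  1. ] w 0.0751
slide cm [-0.14  0.06  2.96] spin 0.08
```

View pics/w10.png

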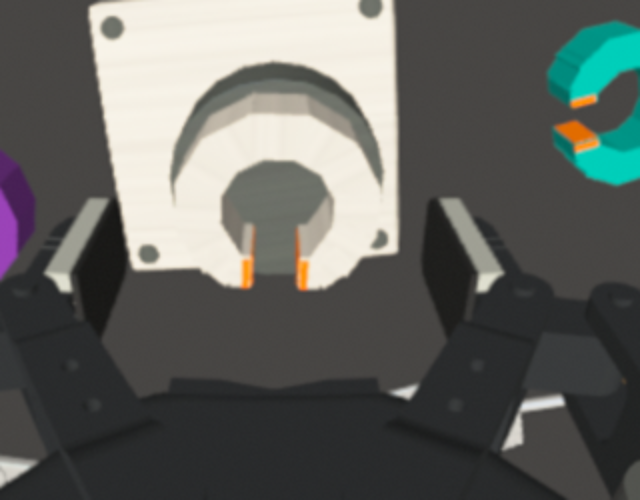

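The collar sits squarely between the pads, with the notch cheeks at (247,270) and (302,270) lined up with the tool. Descend and grip.

Call:
arm_command(
  slide=[
    [-0.15,0,0.7],
    [-0.15,0,1.5],
    [-0.15,0,2.3],
    [-0.15,0,2.6],
    [-0.15,0,2.6],
  ],
  spin=[0,0,0,0,0],
)

```text
clock: 33.9
eef_pos: [0.6369, 0.0063, 0.041]
tool_rot: [0.113, 0.994, -0.0, -0.003]
ft_force: [0.4, 0.4, 0.3]
grip_width: 0.0751
grasp_force: 0.0
```

```bash
python3 -c "
from h import *
go(.6363,.0068,.037,167)"
```

```text
eef [0.6369 0.0063 0.041 ] q [ 0.01   0.645  0.12   1.052 -0.     0.236] yaw 167.07 z [-5.6e-03 -2.0e-04 -1.0e+00] f [0.4 0.4 0.3] w 0.0751
slide cm [0.07 0.04 0.4 ] spin 0.07
```

Call:
arm_command(
  slide=[
    [0.05,0,0.2],
    [0.05,0,0.4],
    [0.05,0,0.4],
    [0.05,0,0.4],
    [0.05,0,0.4],
  ],
  spin=[0,0,0,0,0],
)

```text
clock: 34.52
eef_pos: [0.6367, 0.0064, 0.0374]
tool_rot: [0.113, 0.994, -0.0, -0.002]
ft_force: [-0.6, 0.6, -0.3]
grip_width: 0.0751
grasp_force: 0.0
```

Call:
arm_command(
  slide=[
    [0,0,0],
    [0,0,0],
    [0,0,0],
    [0,0,0],
    [0,0,0],
  ],
  spin=[0,0,0,0,0],
  jaw=4,
)

```text
clock: 35.15
eef_pos: [0.6372, 0.0064, 0.038]
tool_rot: [0.113, 0.994, -0.0, -0.002]
ft_force: [0.2, -0.1, 5.4]
grip_width: 0.0545
grasp_force: 64.5
```

```bash
python3 -c "
from h import *
st()"
```

```text
eef [0.6372 0.0064 0.038 ] q [ 0.01   0.647  0.115  1.043 -0.     0.236] yaw 167.07 z [-3.6e-03 -1.0e-04 -1.0e+00] f [ 0.2 -0.1  5.4] w 0.0545
```

Call:
arm_command(
  slide=[
    [0,0,-0.3],
    [0,0,-2],
    [0,0,-5],
    [0,0,-9],
    [0,0,-9],
  ],
  spin=[0,0,0,0,0],
)

```text
clock: 35.78
eef_pos: [0.64, 0.0064, 0.1323]
tool_rot: [0.113, 0.994, 0.0, 0.002]
ft_force: [0.1, -0.0, -1.2]
grip_width: 0.0544
grasp_force: 64.0
```

```bash
python3 -c "
from h import *
go(.46,.0295,.128,180)"
```

```text
eef [0.64   0.0064 0.1323] q [ 0.01   0.569  0.239  1.237 -0.     0.236] yaw 167.07 z [ 3.8e-03 -1.0e-04 -1.0e+00] f [ 0.1 -0.  -1.2] w 0.0544
slide cm [18.06 -1.78  0.36] spin -12.93
```

Call:
arm_command(
  slide=[
    [4,-0.4,0],
    [8,-0.8,0],
    [12,-1.2,0],
    [12,-1.2,0],
    [12,-1.2,0],
  ],
  spin=[-4,-8,-13,-13,-13],
)

```text
clock: 36.4
eef_pos: [0.5179, 0.0216, 0.1279]
tool_rot: [-0.0, 1.0, -0.0, -0.002]
ft_force: [1.5, 0.6, -0.7]
grip_width: 0.0544
grasp_force: 63.9
```

Run:
```python
from h import *
p,W=camlook("w11",(180,100,480,330),2.6)
print("collar",ring(W,(.52,.02),.13,.156) if 0 else circ(W,(.522,.02),.045,.14,.16))
def stand(p,C,n):
    P=orange(p,C,(.448,.0295),.024,.036,.03)
    print(n,"key",len(P),P.mean(0).round(4) if len(P) else 0,"post",circ(C,(.448,.0295),.02,.0405,.048),"foot",foot(C,(.448,.0295)))
stand(p,W,"w")
for n in("top","scene"):
    q=camera(n);stand(q,cloud(q),n)
go(.449,.0295,.12,180)
```

```text
eef [0.5185 0.0216 0.128 ] rot [-1.0e+00 -8.0e-04  3.7e-03] cam [[0.443, 0.022, 0.271], [0.289, 0.011, -0.957]]
collar (array([0.5109, 0.0218]), 0.041, array([0.5117, 0.0218, 0.1469]), 8503)
w key 33 [0.4621 0.0292 0.0321] post (array([0.4469, 0.0288]), 0.011, array([0.4466, 0.0292, 0.0434]), 597) foot (array([446.6,  29.3]), array([75.2, 77.1]), 0.25)
top key 0 0 post None foot (array([0., 0.]), array([0., 0.]), 0.0)
scene key 23 [0.4634 0.0289 0.029 ] post (array([0.448 , 0.0301]), 0.0099, array([0.4495, 0.0305, 0.0426]), 43) foot (array([448.8,  29.7]), array([75.8, 76.7]), -0.2)
eef [0.5186 0.0215 0.1279] q [ 0.041  0.349 -0.125  1.101  0.     0.041] yaw -179.96 z [-4.e-03 -1.e-04 -1.e+00] f [-0.  -0.2 -1.9] w 0.0544
slide cm [6.96 0.81 0.82] spin 0.04
```

View pics/w11.png

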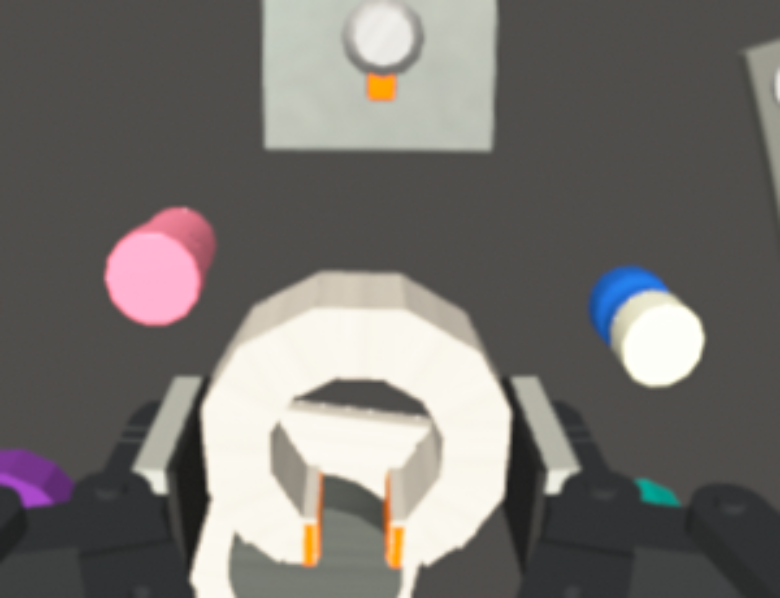

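The wrist view shows the collar held with its notch pointing down, cheeks at (311,545) and (396,545). The post is at (383,37) and its key points the same way at (381,87). One call to measure the collar's offset in the hand, then move.

Run:
```python
from h import *
p,W=camlook("w12")
o,M=st();q=o["eef_pos"]
m=(abs(W[...,2]-.1455)<.002)&(abs(W[...,0]-q[0])<.034)&(abs(W[...,1]-q[1])<.027);P=W[m]
print("z",np.median(P[:,2]))
s=P[abs(P[:,1]-q[1])<.006];print("xmin edge",np.percentile(s[:,0],[0,1]), "ctr~",np.percentile(s[:,0],.5)+.028)
b=P[(P[:,0]<q[0]+.005)];rr=np.hypot(b[:,0]-q[0],b[:,1]-q[1])
# bore circle: innermost points per angle
a=np.degrees(np.arctan2(b[:,1]-q[1],b[:,0]-q[0]))%360;I=[b[(a//6==k)][rr[a//6==k].argmin(),:2] for k in np.unique(a//6) if (a//6==k).sum()>5]
I=np.array(I);A=np.c_[2*I,np.ones(len(I))];c=np.linalg.lstsq(A,(I**2).sum(1),rcond=None)[0];print("bore",c[:2].round(4),"r",np.sqrt(c[2]+c[0]**2+c[1]**2).round(4))
P=orange(p,W,q,.12,.15,.04);print("cheeks",P.mean(0).round(4),np.median(P[P[:,1]>q[1]],axis=0).round(4),np.median(P[P[:,1]<q[1]],axis=0).round(4))
```

```text
eef [0.5185 0.0215 0.1278] rot [-1.0e+00 -8.0e-04  4.3e-03] cam [[0.444, 0.022, 0.271], [0.289, 0.011, -0.957]]
eef [0.5185 0.0215 0.1278] q [ 0.041  0.349 -0.125  1.101  0.     0.041] yaw -179.96 z [-4.3e-03 -1.0e-04 -1.0e+00] f [-0.3  1.2 -0.9] w 0.0544
z 0.1460784206821897
xmin edge [0.48960972 0.48995436] ctr~ 0.5178897914975401
bore [0.518  0.0216] r 0.0155
cheeks [0.5374 0.0209 0.1433] [0.5381 0.028  0.1453] [0.5369 0.014  0.1458]
```

Call:
arm_command(
  slide=[
    [2.5,0.3,0],
    [5,0.6,0],
    [7.1,0.8,2],
    [7.1,0.8,5],
    [7.1,0.8,6.5],
  ],
  spin=[0,0,0,0,0],
)

```text
clock: 37.22
eef_pos: [0.4458, 0.0294, 0.062]
tool_rot: [-0.0, 1.0, -0.0, -0.003]
ft_force: [-0.5, -0.6, -1.2]
grip_width: 0.0545
grasp_force: 63.9
```

Call:
arm_command(
  slide=[
    [0,0,0],
    [0,0,0],
    [0,0,0],
    [0,0,0],
    [0,0,0],
  ],
  spin=[0,0,0,0,0],
)

```text
clock: 37.85
eef_pos: [0.4464, 0.0295, 0.0636]
tool_rot: [-0.001, 1.0, -0.0, -0.002]
ft_force: [1.3, 0.1, -1.7]
grip_width: 0.0547
grasp_force: 63.9
```

Run:
```python
from h import *
p,W=camlook("w13",(180,150,500,400),2);go(.4475,.0292,.04,180)
```

```text
eef [0.4463 0.0295 0.0635] rot [-1.     -0.0012  0.0044] cam [[0.372, 0.03, 0.207], [0.289, 0.011, -0.957]]
eef [0.4463 0.0295 0.0635] q [ 0.066  0.294 -0.4    0.881  0.     0.065] yaw -179.93 z [-4.4e-03 -1.0e-04 -1.0e+00] f [ 0.6  0.4 -2. ] w 0.0541
slide cm [-0.13 -0.03  2.35] spin 0.07
```

View pics/w13.png

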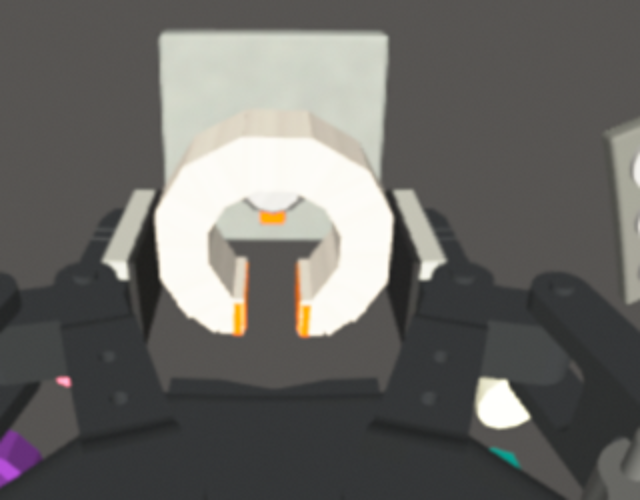

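The key at (272,217) and the notch centre at (271,300) line up. Lowering over the post in stages.

Call:
arm_command(
  slide=[
    [-0.1,0,0.5],
    [-0.1,0,1],
    [-0.1,0,1.5],
    [-0.1,0,2.0],
    [-0.1,0,2.4],
  ],
  spin=[0,0,0,0,0],
)

```text
clock: 38.52
eef_pos: [0.4468, 0.0295, 0.0388]
tool_rot: [-0.001, 1.0, -0.0, -0.003]
ft_force: [-0.1, 0.1, -1.9]
grip_width: 0.0541
grasp_force: 63.9
```

```bash
python3 -c "
from h import *
go(.4475,.0292,.0125,180)"
```

```text
eef [0.4468 0.0295 0.0388] q [ 0.066  0.331 -0.428  0.817  0.     0.065] yaw -179.93 z [-5.4e-03 -2.0e-04 -1.0e+00] f [-0.1  0.1 -1.9] w 0.0541
slide cm [-0.08 -0.03  2.63] spin 0.07
```

Call:
arm_command(
  slide=[
    [-0.05,0,0.4],
    [-0.05,0,0.8],
    [-0.05,0,1.2],
    [-0.05,0,1.4],
    [-0.05,0,1.4],
  ],
  spin=[0,0,0,0,0],
)

```text
clock: 39.15
eef_pos: [0.4473, 0.0295, 0.0251]
tool_rot: [-0.001, 1.0, -0.0, -0.003]
ft_force: [0.2, 0.2, -2.5]
grip_width: 0.0546
grasp_force: 63.9
```

Call:
arm_command(
  slide=[
    [0,0,0.3],
    [0,0,0.6],
    [0,0,0.9],
    [0,0,1.0],
    [0,0,1.0],
  ],
  spin=[0,0,0,0,0],
)

```text
clock: 39.78
eef_pos: [0.4473, 0.0295, 0.0151]
tool_rot: [-0.001, 1.0, -0.0, -0.003]
ft_force: [-0.9, 0.7, -0.9]
grip_width: 0.0542
grasp_force: 63.9
```

```bash
python3 -c "
from h import *
go(.4475,.0292,.012,180)"
```

```text
eef [0.4473 0.0295 0.0151] q [ 0.066  0.368 -0.452  0.755  0.     0.064] yaw -179.93 z [-5.1e-03 -2.0e-04 -1.0e+00] f [-0.9  0.7 -0.9] w 0.0542
slide cm [-0.02 -0.03  0.31] spin 0.07
```

Call:
arm_command(
  slide=[
    [0,0,0.1],
    [0,0,0.2],
    [0,0,0.3],
    [0,0,0.35],
    [0,0,0.35],
  ],
  spin=[0,0,0,0,0],
)

```text
clock: 40.4
eef_pos: [0.4473, 0.0295, 0.0119]
tool_rot: [-0.001, 1.0, -0.0, -0.002]
ft_force: [-1.4, -0.1, 1.6]
grip_width: 0.0544
grasp_force: 64.2
```

Call:
arm_command(
  slide=[
    [0,0,0],
    [0,0,0],
    [0,0,0],
    [0,0,0],
    [0,0,0],
  ],
  spin=[0,0,0,0,0],
  jaw=6.8,
)

```text
clock: 41.02
eef_pos: [0.4474, 0.0295, 0.0117]
tool_rot: [-0.001, 1.0, -0.0, -0.002]
ft_force: [-0.5, -0.4, -0.0]
grip_width: 0.0682
grasp_force: 0.0
```

Call:
arm_command(
  slide=[
    [0,0,-1],
    [0,0,-4],
    [0,0,-8],
    [0,0,-13],
    [0,0,-13],
  ],
  spin=[0,0,0,0,0],
)

```text
clock: 41.65
eef_pos: [0.4514, 0.0297, 0.1464]
tool_rot: [-0.001, 1.0, 0.0, 0.003]
ft_force: [0.3, -0.8, -1.1]
grip_width: 0.0678
grasp_force: 0.0
```

Run:
```python
from h import *
p,W=camlook("w14",(180,100,480,330),2.6)
print(circ(W,(.4475,.0293),.034,.0265,.0335), ring(W,(.4475,.0293),.0265,.0315,rad=.034))
for n in("scene","top"):
    C=cloud(camera(n));print(n,"base",circ(C,(.635,.007),.05,.032,.04),"pan",circ(C,(.472,-.256),.056,.039,.046), "collar",circ(C,(.448,.0295),.034,.0265,.0335))
go(.6366,.0066,.14,-90)
```

```text
eef [0.4498 0.0296 0.1442] rot [-1.0e+00 -1.2e-03 -7.0e-04] cam [[0.376, 0.03, 0.289], [0.298, 0.012, -0.954]]
(array([0.4471, 0.0294]), 0.0291, array([0.4438, 0.0296, 0.0302]), 2175) (array([0.4472, 0.0295]), np.float64(-4.12), np.float64(24.4))
scene base (array([0.6376, 0.0073]), 0.0338, array([0.6394, 0.0075, 0.0352]), 805) pan (array([ 0.4729, -0.2534]), 0.0499, array([ 0.4755, -0.2547,  0.0414]), 909) collar (array([0.4479, 0.0301]), 0.0296, array([0.4504, 0.031 , 0.0291]), 250)
top base (array([0.6353, 0.0066]), 0.0332, array([0.6349, 0.0066, 0.0362]), 841) pan (array([ 0.4706, -0.2559]), 0.0482, array([ 0.4706, -0.2557,  0.0424]), 1873) collar None
eef [0.4474 0.0295 0.1414] q [ 0.066  0.207 -0.283  1.086  0.     0.064] yaw -179.93 z [-5.6e-03 -2.0e-04 -1.0e+00] f [-0.2 -0.3  0.3] w 0.0681
slide cm [-18.92  -2.31   0.04] spin -89.93
```

View pics/w14.png

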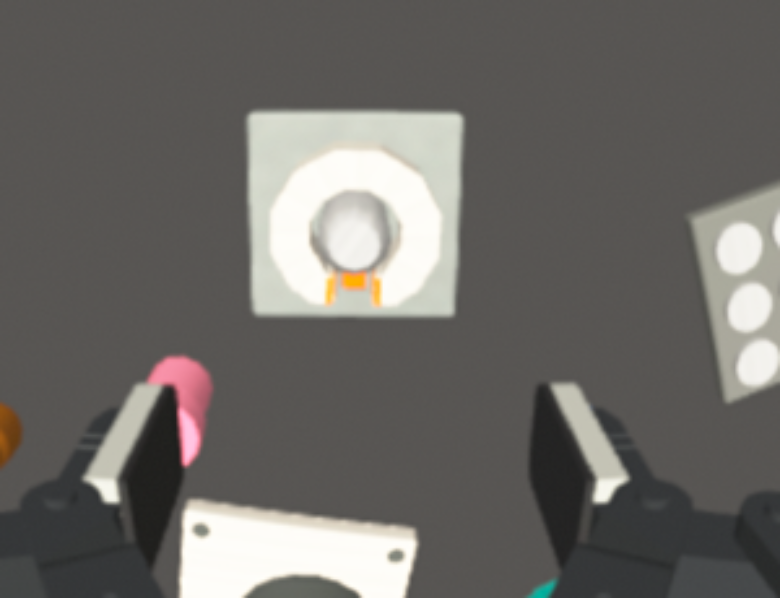

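The collar is fully down with its top at 30 mm; the key at (354,282) sits between the notch cheeks. Now to the base, jaws wide.

Call:
arm_command(
  slide=[
    [-4.8,-0.6,0],
    [-9.6,-1.2,0],
    [-14.4,-1.8,0],
    [-18.9,-2.3,0],
    [-18.9,-2.3,0],
  ],
  spin=[0,0,0,0,0],
  jaw=8.5,
)

```text
clock: 42.42
eef_pos: [0.638, 0.0063, 0.1367]
tool_rot: [-0.0, 1.0, -0.0, -0.005]
ft_force: [-1.7, -0.1, -0.9]
grip_width: 0.0851
grasp_force: 0.0
```

Call:
arm_command(
  slide=[
    [0,0,2],
    [0,0,5],
    [0,0,8],
    [0,0,9],
    [0,0,9],
  ],
  spin=[0,0,0,0,0],
)

```text
clock: 43.05
eef_pos: [0.6351, 0.0068, 0.0499]
tool_rot: [-0.001, 1.0, -0.0, -0.004]
ft_force: [0.4, -0.4, 0.5]
grip_width: 0.0853
grasp_force: 0.0
```

Run:
```python
from h import *
p,W=camlook("w15");print(circ(W,(.6366,.0066),.04,.033,.0385))
go(.6367,.0067,.012,180)
```

```text
eef [0.6363 0.0068 0.0511] rot [-1.     -0.0013  0.0052] cam [[0.561, 0.007, 0.193], [0.286, 0.011, -0.958]]
(array([0.6369, 0.0066]), 0.0334, array([0.6343, 0.0066, 0.0361]), 9525)
eef [0.6363 0.0068 0.0511] q [ 0.011  0.633  0.129  1.071 -0.     0.009] yaw -179.92 z [-5.2e-03 -2.0e-04 -1.0e+00] f [ 0.3  0.6 -0.3] w 0.0849
slide cm [-0.06 -0.01  3.91] spin 0.08
```

Call:
arm_command(
  slide=[
    [-0.05,0,1],
    [-0.05,0,2],
    [-0.05,0,3],
    [-0.05,0,3.6],
    [-0.05,0,3.6],
  ],
  spin=[0,0,0,0,0],
)

```text
clock: 43.72
eef_pos: [0.6363, 0.0067, 0.0139]
tool_rot: [-0.001, 1.0, -0.0, -0.003]
ft_force: [0.1, -0.2, -0.7]
grip_width: 0.0851
grasp_force: 0.0
```

```bash
python3 -c "
from h import *
go(.6367,.0067,.012,180)"
```

```text
eef [0.6363 0.0067 0.0139] q [ 0.011  0.672  0.092  0.997 -0.     0.009] yaw -179.93 z [-6.6e-03 -2.0e-04 -1.0e+00] f [ 0.1 -0.2 -0.7] w 0.0851
slide cm [-0.04  0.    0.19] spin 0.07
```

Call:
arm_command(
  slide=[
    [-0.05,0,0.1],
    [-0.05,0,0.2],
    [-0.05,0,0.2],
    [-0.05,0,0.2],
    [-0.05,0,0.2],
  ],
  spin=[0,0,0,0,0],
)

```text
clock: 44.35
eef_pos: [0.6374, 0.0067, 0.0129]
tool_rot: [-0.001, 1.0, -0.0, -0.002]
ft_force: [-0.3, -0.2, -0.5]
grip_width: 0.0853
grasp_force: 0.0
```

Call:
arm_command(
  slide=[
    [0,0,0],
    [0,0,0],
    [0,0,0],
    [0,0,0],
    [0,0,0],
  ],
  spin=[0,0,0,0,0],
  jaw=4.5,
)

```text
clock: 44.98
eef_pos: [0.6378, 0.0065, 0.0135]
tool_rot: [-0.001, 1.0, -0.0, -0.002]
ft_force: [-0.8, -0.9, 5.2]
grip_width: 0.063
grasp_force: 67.6
```

```bash
python3 -c "
from h import *
st()"
```

```text
eef [0.6378 0.0065 0.0135] q [ 0.01   0.673  0.093  0.994 -0.     0.009] yaw -179.94 z [-3.9e-03 -5.0e-04 -1.0e+00] f [-0.8 -0.9  5.2] w 0.063
```

Call:
arm_command(
  slide=[
    [0,0,-0.3],
    [0,0,-1.5],
    [0,0,-4],
    [0,0,-8],
    [0,0,-12],
  ],
  spin=[0,0,0,0,0],
)

```text
clock: 45.6
eef_pos: [0.6372, 0.0069, 0.1332]
tool_rot: [-0.001, 1.0, 0.0, -0.004]
ft_force: [-0.3, 0.8, -5.5]
grip_width: 0.063
grasp_force: 67.1
```

```bash
python3 -c "
from h import *
go(.4725,-.2560,.13,180)"
```

```text
eef [0.6372 0.0069 0.1332] q [0.011 0.571 0.246 1.253 0.    0.009] yaw -179.92 z [-7.1e-03  1.0e-04 -1.0e+00] f [-0.3  0.8 -5.5] w 0.063
slide cm [ 16.5  -26.27   0.44] spin 0.08
```

Call:
arm_command(
  slide=[
    [2,-3.5,0],
    [5,-8,0],
    [8,-12.5,0],
    [11,-17.5,0],
    [13,-21,0],
  ],
  spin=[0,0,0,0,0],
)

```text
clock: 46.22
eef_pos: [0.5062, -0.205, 0.1335]
tool_rot: [0.0, 1.0, 0.0, -0.003]
ft_force: [1.3, -0.4, -6.2]
grip_width: 0.0626
grasp_force: 67.1
```

Call:
arm_command(
  slide=[
    [1,-1.5,0],
    [2,-3,0],
    [2,-3,0],
    [2,-3,0],
    [2,-3,0],
  ],
  spin=[0,0,0,0,0],
)

```text
clock: 46.85
eef_pos: [0.4889, -0.2326, 0.1335]
tool_rot: [-0.001, 1.0, 0.0, -0.002]
ft_force: [0.6, -0.5, -5.5]
grip_width: 0.063
grasp_force: 67.2
```

Run:
```python
from h import *
p,W=camlook("w16")
print("pan",circ(W,(.4715,-.256),.055,.039,.0455))
o,M=st();q=o["eef_pos"]
print("base",circ(W,q[:2],.045,q[2]+.018,q[2]+.026)) 
# robust pan circle: outer edge fit
m=(np.hypot(W[...,0]-.4715,W[...,1]+.256)<.056)&(W[...,2]>.039)&(W[...,2]<.0455);print(foot(W,(.47,-.255)),m.sum())
hsv=cv2.cvtColor(p["pixels"],cv2.COLOR_RGB2HSV);k=m&(hsv[...,1]<60);print(cv2.minEnclosingCircle(W[k][:,:2].astype(np.float32)),k.sum())
go(.472,-.256,.06,180)
```

```text
eef [ 0.4888 -0.2326  0.1335] rot [-1.     -0.0028  0.0049] cam [[0.414, -0.233, 0.277], [0.289, 0.012, -0.957]]
pan (array([ 0.4724, -0.2563]), 0.0486, array([ 0.4615, -0.2587,  0.0421]), 8494)
eef [ 0.4888 -0.2326  0.1335] q [-0.443  0.386 -0.054  1.136 -0.002 -0.446] yaw -179.84 z [-4.9e-03  1.0e-04 -1.0e+00] f [-0.8  0.8 -5.5] w 0.0633
base (array([ 0.4822, -0.2327]), 0.0445, array([ 0.4845, -0.2325,  0.1561]), 14472)
(array([ 413.6, -244.9]), array([29.2,  0.1]), -12.11) 8494
((0.4720411002635956, -0.25631266832351685), 0.04793522134423256) 8465
eef [ 0.4888 -0.2326  0.1335] q [-0.443  0.386 -0.054  1.136 -0.002 -0.446] yaw -179.84 z [-4.9e-03  1.0e-04 -1.0e+00] f [-0.8  0.8 -5.5] w 0.0633
slide cm [ 1.65 -2.33  7.36] spin 0.16
```

View pics/w16.png

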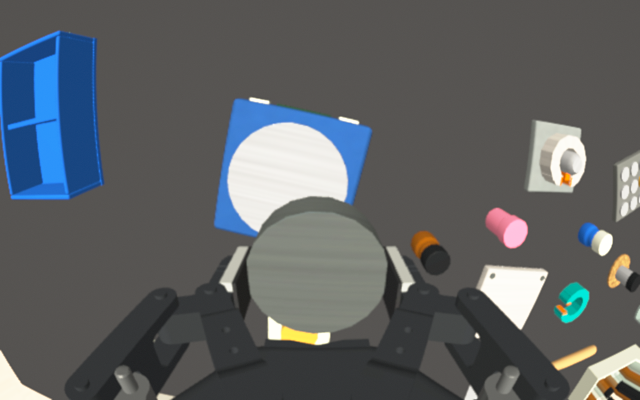

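The view shows the base held level at (318,265) with the pan at (288,178) behind it. Move over and lower.

Call:
arm_command(
  slide=[
    [0.8,-1.2,1],
    [1.6,-2.35,3],
    [1.6,-2.35,5],
    [1.6,-2.35,7],
    [1.6,-2.35,7.5],
  ],
  spin=[0,0,0,0,0],
)

```text
clock: 47.52
eef_pos: [0.47, -0.2567, 0.0566]
tool_rot: [-0.0, 1.0, 0.001, -0.004]
ft_force: [-0.7, 0.8, -4.6]
grip_width: 0.0629
grasp_force: 67.3
```

Call:
arm_command(
  slide=[
    [0,0,0],
    [0,0,0],
    [0,0,0],
    [0,0,0],
    [0,0,0],
  ],
  spin=[0,0,0,0,0],
)

```text
clock: 48.15
eef_pos: [0.4721, -0.257, 0.059]
tool_rot: [-0.001, 1.0, -0.0, -0.002]
ft_force: [-0.1, -0.2, -5.5]
grip_width: 0.0629
grasp_force: 67.3
```

```bash
python3 -c "
from h import *
p,W=camlook('w17')
o,M=st();q=o['eef_pos'];zt=q[2]+.0225
m=(abs(W[...,2]-zt)<.002)&(abs(W[...,1]-q[1])<.006)&(abs(W[...,0]-q[0])<.05)
print('base x',np.percentile(W[m][:,0],[.5,99.5]),m.sum())
go(.473,-.2563,.0435,180)"
```

```text
eef [ 0.472  -0.257   0.0589] rot [-1.     -0.0013  0.0046] cam [[0.398, -0.257, 0.202], [0.289, 0.011, -0.957]]
eef [ 0.472  -0.257   0.0589] q [-0.497  0.452 -0.167  0.956 -0.002 -0.498] yaw -179.93 z [-4.6e-03 -3.0e-04 -1.0e+00] f [ 0.1  0.6 -5. ] w 0.0629
base x [0.43883577 0.50312213] 3266
eef [ 0.472  -0.257   0.0589] q [-0.497  0.452 -0.167  0.956 -0.002 -0.498] yaw -179.93 z [-4.6e-03 -3.0e-04 -1.0e+00] f [ 0.1  0.6 -5. ] w 0.0629
slide cm [-0.1   0.07  1.53] spin 0.07
```

Call:
arm_command(
  slide=[
    [-0.1,0.07,0.4],
    [-0.1,0.07,0.8],
    [-0.1,0.07,1.1],
    [-0.1,0.07,1.3],
    [-0.1,0.07,1.3],
  ],
  spin=[0,0,0,0,0],
)

```text
clock: 48.82
eef_pos: [0.4727, -0.2562, 0.0454]
tool_rot: [-0.001, 1.0, 0.0, -0.003]
ft_force: [0.2, 0.5, -4.6]
grip_width: 0.0625
grasp_force: 67.3
```

Call:
arm_command(
  slide=[
    [0,0,0.05],
    [0,0,0.1],
    [0,0,0.15],
    [0,0,0.2],
    [0,0,0.2],
  ],
  spin=[0,0,0,0,0],
)

```text
clock: 49.45
eef_pos: [0.4728, -0.2563, 0.0436]
tool_rot: [-0.001, 1.0, -0.0, -0.003]
ft_force: [-0.1, 0.4, -5.2]
grip_width: 0.063
grasp_force: 67.3
```

Call:
arm_command(
  slide=[
    [0,0,0.03],
    [0,0,0.06],
    [0,0,0.1],
    [0,0,0.1],
    [0,0,0.1],
  ],
  spin=[0,0,0,0,0],
)

```text
clock: 50.08
eef_pos: [0.4729, -0.2563, 0.0435]
tool_rot: [-0.001, 1.0, -0.0, -0.002]
ft_force: [-4.0, 2.0, 6.0]
grip_width: 0.0628
grasp_force: 68.3
```

Call:
arm_command(
  slide=[
    [0,0,0.02],
    [0,0,0.05],
    [0,0,0.05],
    [0,0,0.05],
    [0,0,0.05],
  ],
  spin=[0,0,0,0,0],
)

```text
clock: 50.7
eef_pos: [0.4729, -0.2563, 0.0435]
tool_rot: [-0.001, 1.0, -0.0, -0.002]
ft_force: [-5.1, 2.7, 9.3]
grip_width: 0.0629
grasp_force: 68.6
```

Seated gently at the expected height. Release, lift and verify everything.

Call:
arm_command(
  slide=[
    [0,0,0],
    [0,0,0],
    [0,0,0],
    [0,0,0],
    [0,0,0],
  ],
  spin=[0,0,0,0,0],
  jaw=8,
)

```text
clock: 51.32
eef_pos: [0.4729, -0.2563, 0.0421]
tool_rot: [-0.001, 1.0, -0.0, -0.002]
ft_force: [0.3, 0.5, 0.0]
grip_width: 0.08
grasp_force: 0.0
```

Call:
arm_command(
  slide=[
    [0,0,-1],
    [0,0,-4],
    [0,0,-8],
    [0,0,-13],
    [0,0,-13],
  ],
  spin=[0,0,0,0,0],
)

```text
clock: 51.95
eef_pos: [0.4765, -0.2579, 0.1777]
tool_rot: [-0.001, 1.0, -0.003, 0.002]
ft_force: [0.2, -0.1, 0.2]
grip_width: 0.0798
grasp_force: 0.0
```

Call:
arm_command(
  slide=[
    [2,-3,-2],
    [4,-6,-4],
    [6,-9,-4],
    [8,-12,-4],
    [8,-12,-4],
  ],
  spin=[0,0,0,0,0],
)

```text
clock: 52.58
eef_pos: [0.3922, -0.3778, 0.2121]
tool_rot: [0.001, 1.0, 0.0, -0.003]
ft_force: [0.5, -0.3, -0.2]
grip_width: 0.0799
grasp_force: 0.0
```

Run:
```python
from h import *
st()
for n in ("top","scene"):
    p=camera(n);save(p,n+"9");W=cloud(p)
    for nm,c,r,lo,hi in [("plunger",(.614,.254),.03,.04,.055),("spacer",(.638,-.25),.03,.023,.033),("collar",(.447,.0295),.034,.0265,.0335),("base",(.472,-.256),.045,.06,.072),("pan",(.472,-.256),.055,.039,.046),("vial",(.54,-.125),.03,.045,.054),("jar",(.54,.121),.03,.04,.05),("pink",(.518,-.041),.03,.038,.05)]: print(n,nm,circ(W,c,r,lo,hi))
```

```text
eef [ 0.3922 -0.3778  0.2121] q [-0.765  0.341  0.092  1.326 -0.004 -0.762] yaw 179.85 z [-5.7e-03  2.0e-04 -1.0e+00] f [ 0.5 -0.3 -0.2] w 0.0799
top plunger (array([0.614 , 0.2546]), 0.0156, array([0.6132, 0.2538, 0.0469]), 194)
top spacer (array([ 0.6367, -0.2501]), 0.0204, array([ 0.6366, -0.2497,  0.028 ]), 319)
top collar (array([0.4454, 0.0295]), 0.0285, array([0.4431, 0.0298, 0.0304]), 397)
top base (array([ 0.4708, -0.2557]), 0.0334, array([ 0.4709, -0.2551,  0.0664]), 982)
top pan (array([ 0.4706, -0.2557]), 0.0482, array([ 0.4697, -0.2501,  0.0425]), 869)
top vial (array([ 0.5381, -0.1262]), 0.0127, array([ 0.5386, -0.1256,  0.0502]), 132)
top jar (array([0.5384, 0.1202]), 0.0141, array([0.5383, 0.1201, 0.0453]), 168)
top pink (array([ 0.5169, -0.0408]), 0.0149, array([ 0.5166, -0.0406,  0.0425]), 183)
scene plunger (array([0.6158, 0.2548]), 0.0159, array([0.6183, 0.2544, 0.0454]), 220)
scene spacer (array([ 0.6387, -0.2488]), 0.0215, array([ 0.6411, -0.249 ,  0.027 ]), 267)
scene collar (array([0.4479, 0.0302]), 0.0291, array([0.4503, 0.0313, 0.0292]), 249)
scene base (array([ 0.4736, -0.2537]), 0.0344, array([ 0.4767, -0.2537,  0.0651]), 477)
scene pan (array([ 0.4738, -0.2559]), 0.0488, array([ 0.4903, -0.2457,  0.0416]), 410)
scene vial (array([ 0.5417, -0.125 ]), 0.0128, array([ 0.543 , -0.1247,  0.0489]), 93)
scene jar (array([0.5417, 0.1214]), 0.0149, array([0.543 , 0.1209, 0.0437]), 132)
scene pink (array([ 0.5199, -0.0394]), 0.0157, array([ 0.5208, -0.0399,  0.0411]), 121)
```

View pics/top9.png

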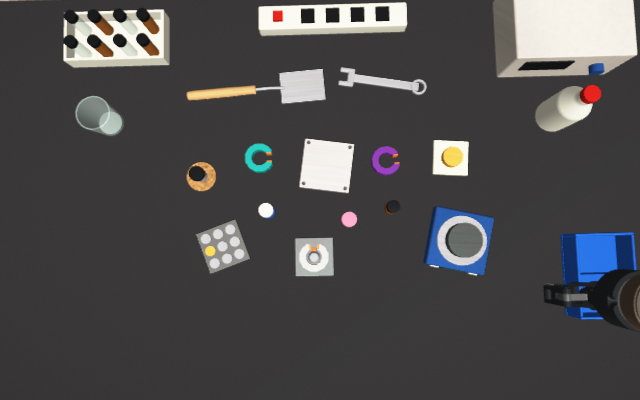

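All four parts are centred in their places: plunger (200,175), spacer (452,157), collar (314,257) and base (466,240). The vial and jar haven't moved.

```bash
python3 -c "
from workcell import *
print(job_done())"
```

```text
the job is handed in; nothing more can be done
None
```

The job is handed in after about 53 s of robot time: plunger, spacer, collar and base were moved in that order, each checked upright and centred on its place, the collar fully down over the key, and the vial and jar untouched.

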